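Bring the straightedge up to both stop screws

ROBOT

A 6-joint arm with a two-finger parallel gripper is mounted at the origin on a cart in front of the work surface, level with it; the furniture and walls round the work are solid. World frame = base frame: x ahead of the robot, y to its left, z up, the work surface at z = 0. Lengths are in m, angles in rad, forces in N, time in s.
With the tool pointing down it reaches from about 0.375 to 0.975 m from the base axis. Payload 3.8 kg.
Tool frame: the origin (TCP) lies on the centre line of the jaws, within the pads' length; the fingertips stand 8 mm ahead of it and the grasp point (between the pads) lies 11 mm behind it; z points along the fingers, y is the direction in which the jaws open and shut (so a half turn about z gives the same grasp; the last joint's range is limited). The gripper opens to 85 mm and grips with 20 to 120 N. Pads are 22 mm wide; open, the fingers measure 114 mm over their backs; the gripper's body (76 mm by 85 mm) begins 54 mm behind the grasp point. The pads swing forward as they close: fully open they stand 13 mm farther back than shut.
Start: joints at [-1.344, 0.264, 1.604, -0, 1.274, -0.037], TCP at [0.176, -0.652, 0.239] pointing down, gripper open.
Joint ranges: [-2.63, 2.63], [-0.94, 2.18], [0.31, 2.57], [-1.31, 4.45], [0, 2.66], [-2.55, 2.55]. Speed limits (rad/s): [2.57, 2.57, 3.14, 3.14, 3.14, 3.14].

INTERFACE

Orientations are given as a rotation vector (axis times angle).
In Python, from workcell import bot gives the robot as it stands.
- The arm moves only by the tool arm_command, never from a script. Its arguments are lists of equal length, an entry for each row: "slide": the shift along the tool's x, y, z in m, a list of three; "angular": the turn, a rotation vector about the tool's x, y, z in degrees, a list of three; "hand": the finger opening in m, from 0 to 0.0854. A call has exactly 8 rows; each row shifts and turns the pose as measured when the row begins, along the tool's axes as they then stand; what a row does not reach is not made up. A row lasts 1/10 s, in which the tool goes at most 50 mm and 8.59 degrees, less where a joint would pass 70% of its speed; a pose out of reach is approached as far as the arm can. A call is refused whole if a number of a shift passes 0.05 or a number of a turn 8.59, either way. A call with a gripper value outside its range is refused whole. The fingers move at their own pace and stop on an object; "squeeze" is the grip in N (left out, the last holds). Time passes only in rows, so rows that do not move let the fingers close, or fill a call up. It gives the time, the measured TCP pose, the force and the opening at its end, in the units of the state.
- bot.read_state(): the state, without advancing time (a new reading comes with each control period).
- bot.read_camera(name): name is "scene" or "top"; returns the picture (400x640x3 uint8, red, green, blue); there is no depth.
- bot.get_calibration(name): a dict with "fx", "fy", "cx", "cy" (pixels), "R" (3x3) and "t" (3): a world point X has camera coordinates R X + t. Camera axes: x right, y down, z forward; pixel columns grow to the right and rows downward; lengths in m; the calibration is good to about 2 mm. A picture is of the moment at which its call begins. get_calibration takes no time and is no camera call.
- bot.finish_job(): hands the job in, once; it reports no verdict.
The state is a dict: "time": time; "q": joint angles; "joint_vel": joint speeds; "joint_torque": joint torques, N m; "tool_pos": TCP position; "tcp_rot": TCP orientation; "wrist_force": force on the tool from outside, world axes, zero at the start; "torque": the same for the moment, N m; "width": opening from 0.0 (shut) to 1.0 (fully open).
Only numpy, scipy, OpenCV 4.12 (cv2) and the standard library are available. Lean on these libraries where they do the work, as an engineer would, in place of code of your own. Each camera call takes 0.05 s, during which the arm holds its last target.

TASK

Pick up the steel straightedge by its black grip and lay it on the grey scribing board, across it, short of the two stop screws. Then slide it along the board until one of its long edges has pushed the sprung red noses of both screws fully home and bears on both at once; push gently, only a few newtons beyond what the sliding itself takes, and let go, leaving it lying flat on the board in touch with both noses. Leave the vial, the carton and the timer where they are.

Things in the scene. Friction and masses are not known exactly. Their poses are not given: they have to be found in the camera images.
- straightedge: Loose steel straightedge, a flat bar 240 mm long (its y) x 32 mm wide (its x) x 12 mm thick, about 0.3 kg, with a black upright grip fin on top at its middle: 14 mm thick (x) x 64 mm long (y), from 12 to 46 mm above the bar's underside. The two long edges (at x = +16 and -16 mm) are alike, either may serve. Origin: centre of the underside. It starts lying on the bench left of the board, its long axis roughly along world x.
- grip (a point): Point in the middle of the straightedge's black grip, 34 mm above the bar's underside; x is across the fin (the direction to pinch it), y along the bar.
- board: Fixed grey scribing board with a white mat, 250 mm (its x) x 300 mm (its y) x 14 mm high, top at z = 14 mm. Origin: centre of the underside. Its +x axis points away from the robot, toward the side where the stops stand; the white mat lies at the -x side.
- stop_a: Fixed stop on the left part (+y) of the board: aluminium block 30 (its x) x 26 x 24 mm, a 10 mm screw in it pointing along the stop's -x, toward the robot, axis 8.5 mm above the board, with a red sprung nose. The screw is turned out differently each time, unmeasured: the nose tip is 16 to 52 mm in front of the block's front face. Origin: middle of the foot of that face.
- stop_b: The like stop on the right part (-y), 160 mm from stop_a along the board's y; its block and screw are set at other depths. Each nose (8 mm ball) yields 4 mm on a soft spring (about 0.4 N), then is rigid: pushed home means more than 1 N on the stop. Never press a stop with more than 6 N.
- vial_blue: Small glass vial with blue cap, 25 mm diameter x 57 mm, standing on the bench right of the board; leave alone. Origin: centre of its underside.
- carton: Small white carton 42 x 52 x 59 mm on the bench right of the board; leave alone. Origin: centre of its underside.
- timer: White bench timer 70 x 62 x 18 mm on the bench between board and straightedge, farther from the robot; leave alone. Origin: centre of its underside.

How it is judged:
On the way, in this order (a step that is already met when the one before it is completed fails the run):
1. the straightedge lies flat across the board, on the robot's side of the noses, touching neither stop (angle between straightedge's own z axis and vertical below 0.05 rad and height (world z) of straightedge between 0.011 and 0.017 m and x of straightedge in the frame of board below 0.055 m and angle between the x axis of straightedge and the x axis of board, either way round below 0.4 rad and linear speed of straightedge below 0.05 m/s and contact force between straightedge and board above 0.5 N and contact force between straightedge and stop_a below 0.05 N and contact force between straightedge and stop_b below 0.05 N), for 0.1 s.
2. the straightedge, flat on the board, has both noses pushed home and presses each stop with more than 1 N at once, for 0.3 s (angle between straightedge's own z axis and vertical below 0.05 rad and height (world z) of straightedge between 0.011 and 0.017 m and x of straightedge in the frame of board below 0.055 m and angle between the x axis of straightedge and the x axis of board, either way round below 0.4 rad and contact force between straightedge and stop_a above 1 N and contact force between straightedge and stop_b above 1 N), for 0.3 s.
At the end, for the whole second after the job is handed in: The straightedge lies flat and still across the board (within 3 mm of its height, tilt under 0.05 rad, square to the board within 0.4 rad), on the robot's side of the stops, released, and still touches the noses of both stops (more than 0.05 N on each) (angle between straightedge's own z axis and vertical below 0.05 rad and height (world z) of straightedge between 0.011 and 0.017 m and x of straightedge in the frame of board below 0.055 m and angle between the x axis of straightedge and the x axis of board, either way round below 0.4 rad and contact force between straightedge and stop_a above 0.05 N and contact force between straightedge and stop_b above 0.05 N and linear speed of straightedge below 0.01 m/s and angular speed of straightedge below 0.05 rad/s and contact force between the fingers and straightedge below 0.05 N).
It fails at once if the straightedge presses stop a with more than 6 N (contact force between straightedge and stop_a above 6 N).
It fails at once if the straightedge presses stop b with more than 6 N (contact force between straightedge and stop_b above 6 N).
It fails at once if the robot itself touches a stop with more than 6 N (contact force between any of the fingers, the arm and stop_a above 6 N or contact force between any of the fingers, the arm and stop_b above 6 N).
It fails at once if the vial, the carton or the timer is moved by more than 15 mm or tipped over (distance of any of vial_blue, carton, timer from where it was at the start of the episode above 0.015 m or angle between any of vial_blue, carton, timer's own z axis and vertical above 0.5 rad).
It also fails if it takes over 72 s, if anything falls off the work surface, if the arm or the gripper's body presses on something with over 40 N, if the wrist force passes 120 N, or if a joint passes its speed limit or range.

## Working session

There is one attempt and no reset: what is moved stays moved. The work goes in short steps, Python scripts to look and compute and a tool call to move; the robot and the scene stay as the last step left them, time stands still between calls to the robot, and variables do not carry over. Pictures are saved under pics/ and viewed, and the job is handed in when it is done.

Besides the shell and the picture viewer there is one more tool, called after "Emit:" as a command line: name --argument value ..., lists and objects as JSON in quotes. arm_command: Moves the arm, as the interface text tells. Its arguments: {"type":"object","properties":{"slide":{"type":"array","items":{"type":"array","items":{"type":"number"}}},"angular":{"type":"array","items":{"type":"array","items":{"type":"number"}}},"hand":{"type":"array","items":{"type":"number"}},"squeeze":{"type":"number"}},"required":["slide","angular","hand"]}

```bash
ls; mkdir -p pics; python3 - <<'E'
from workcell import bot
import cv2
for n in("scene","top"):
    im=bot.read_camera(n); cv2.imwrite(f"pics/{n}0.png",im[:,:,::-1]); print(n,bot.get_calibration(n))
print(bot.read_state())
E
```

```text
pics
scene {'fx': 421.05127967873597, 'fy': 421.05127967873597, 'cx': 317.9695676912321, 'cy': 201.45067842426542, 'R': array([[ 0.89752772, -0.44012077, -0.02716071],
       [-0.19455436, -0.33996937, -0.92009207],
       [ 0.39571782,  0.83109237, -0.39075935]]), 't': array([-0.49230324,  0.16701319,  1.10037067])}
top {'fx': 457.591685484204, 'fy': 457.591685484204, 'cx': 318.5384617880628, 'cy': 199.51206453007137, 'R': array([[ 0.01544371, -0.9998497 , -0.00787823],
       [-0.98206824, -0.0136875 , -0.18802823],
       [ 0.18789214,  0.01064081, -0.98213203]]), 't': array([-0.0284488 ,  0.55495884,  1.25563689])}
{'time': 0.1, 'q': array([-1.34389760e+00,  2.64728689e-01,  1.60527286e+00, -1.99064728e-05,
        1.27369181e+00, -3.68989819e-02]), 'joint_vel': array([-1.78707834e-03, -1.85618774e-03, -3.24725253e-03, -1.03833829e-03,
       -1.06839067e-05,  3.33250616e-03]), 'joint_torque': array([ 4.65795783e-04, -5.16707790e+01, -3.68590200e+01, -8.40400526e-05,
        6.26142617e-03,  1.41570595e-05]), 'tool_pos': array([ 0.17584973, -0.65100913,  0.23803309]), 'tcp_rot': array([-3.11223211e+00, -4.12906324e-01,  3.42535037e-04]), 'wrist_force': array([-0.57259049, -0.76567699,  0.5699338 ]), 'torque': array([-0.04783511,  0.03187256,  0.03464899]), 'width': 1.0006390593458783}
```

View pics/top0.png

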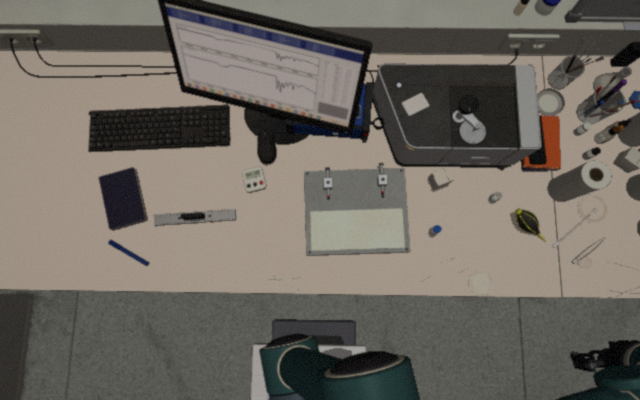

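View pics/scene0.png

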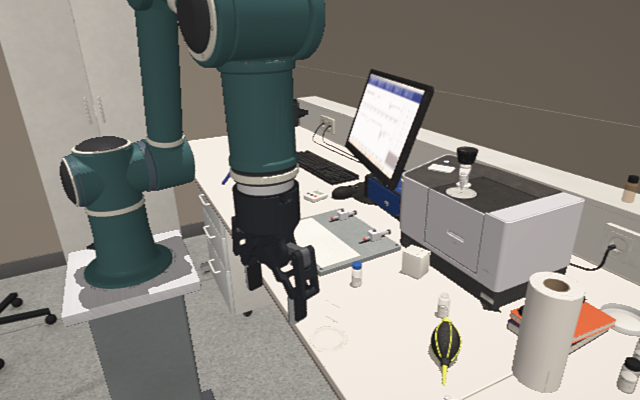

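The top view shows the straightedge centred near (195,217) with its grip at about (191,216). The board spans roughly (305–409, 168–254), with noses near (328,196) and (383,195). I'll zoom in.

```bash
cat > h.py <<'E'
from workcell import bot
import numpy as np, cv2
from scipy.spatial.transform import Rotation as Ro
C=bot.get_calibration("top")
def ray(p,z,C=C):
    d=C['R'].T@np.array([(p[0]-C['cx'])/C['fx'],(p[1]-C['cy'])/C['fy'],1]); o=-C['R'].T@C['t']
    return o+d*(z-o[2])/d[2]
def proj(X,C=C):
    c=C['R']@np.asarray(X,float)+C['t']; return np.array([C['fx']*c[0]/c[2]+C['cx'],C['fy']*c[1]/c[2]+C['cy']])
def crop(im,x0,y0,x1,y1,s,name):
    c=im[y0:y1,x0:x1,::-1]; cv2.imwrite(name,cv2.resize(c,None,fx=s,fy=s,interpolation=cv2.INTER_CUBIC))
E
python3 - <<'E'
from h import *
im=cv2.imread("pics/top0.png")[:,:,::-1]
crop(im,145,195,245,240,8,"pics/a.png"); crop(im,298,160,418,260,6,"pics/b.png")
crop(im,235,160,345,200,7,"pics/c.png")
E
```

```text
(no output)
```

View pics/a.png

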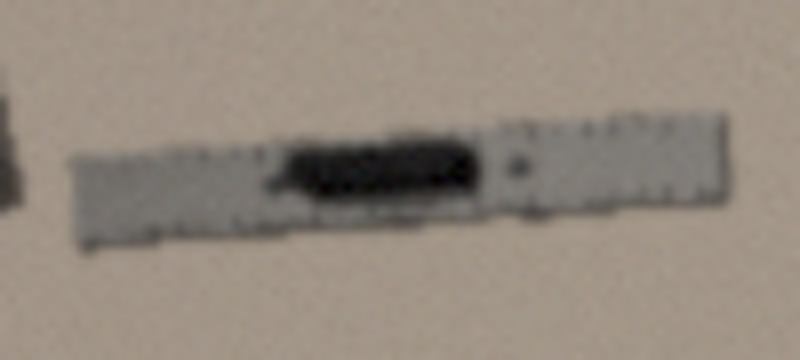

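View pics/b.png

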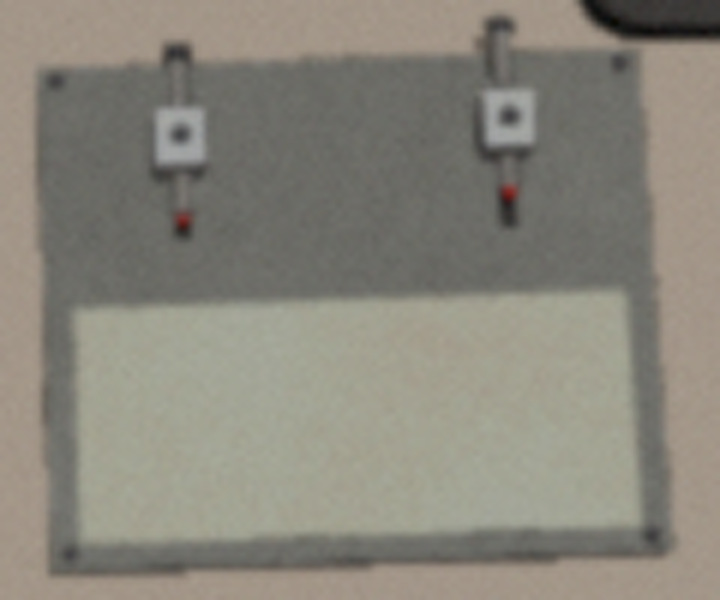

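```bash
python3 - <<'E'
from h import *
im=cv2.imread("pics/scene0.png")[:,:,::-1]
crop(im,290,180,410,280,6,"pics/d.png")
P=lambda *p:print(p,ray(p[:2],p[2])*1000)
# board corners (top z=14)
f=lambda x,y,z:P(298+x/6-.4,160+y/6-.4,z)
print("board");[f(*p,.014) for p in((40,68),(636,50),(672,550),(52,572))]
print("mat");[f(*p,.014) for p in((72,308),(626,290),(642,530),(78,544))]
print("nose red, dark end");f(182,220,.0225);f(182,236,.0225);f(508,192,.0225);f(508,225,.0225)
print("blk");[f(*p,.038) for p in((157,108),(206,108),(206,165),(157,165),(483,90),(534,90),(534,146),(483,146))]
g=lambda x,y,z:P(145+x/8-.4,195+y/8-.4,z)
print("bar");[g(*p,.012) for p in((72,156),(726,115),(726,200),(82,246))]
print("grip");[g(*p,.046) for p in((290,150),(476,143),(476,188),(300,197))]
E
```

```text
board
(304.2666666666667, 170.93333333333334, 0.014) [648.82374703  24.00806009  14.        ]
(403.6, 167.93333333333334, 0.014) [ 662.00569343 -271.81436833   14.        ]
(409.6, 251.26666666666668, 0.014) [ 414.72240379 -284.23957672   14.        ]
(306.2666666666667, 254.9333333333333, 0.014) [399.79243124  12.94054779  14.        ]
mat
(309.6, 210.93333333333334, 0.014) [528.24367158   5.79845446  14.        ]
(401.93333333333334, 207.93333333333334, 0.014) [ 540.97478284 -264.58624055   14.        ]
(404.6, 247.9333333333333, 0.014) [ 424.08629148 -270.06388589   14.        ]
(310.6, 250.26666666666668, 0.014) [413.36732301   0.71718201  14.        ]
nose red, dark end
(327.93333333333334, 196.26666666666665, 0.0225) [571.12349631 -47.33169725  22.5       ]
(327.93333333333334, 198.93333333333334, 0.0225) [563.16922257 -47.42384976  22.5       ]
(382.2666666666667, 191.6, 0.0225) [ 587.28359716 -206.44243694   22.5       ]
(382.2666666666667, 197.1, 0.0225) [ 570.84376705 -206.26637415   22.5       ]
blk
(323.7666666666667, 177.6, 0.038) [623.39407949 -34.3797654   38.        ]
[... 339 characters left out ...]
32   38.        ]
(386.6, 183.93333333333334, 0.038) [ 606.95239363 -217.23636616   38.        ]
(378.1, 183.93333333333334, 0.038) [ 606.61534214 -192.55751668   38.        ]
bar
(153.6, 214.1, 0.012) [512.65835746 464.28956488  12.        ]
(235.35, 208.975, 0.012) [531.32191751 224.40654375  12.        ]
(235.35, 219.6, 0.012) [499.78377542 222.83892708  12.        ]
(154.85, 225.35, 0.012) [479.43719878 457.84368868  12.        ]
grip
(180.85, 213.35, 0.046) [510.72915854 373.42763738  46.        ]
(204.1, 212.475, 0.046) [514.20972968 306.8773692   46.        ]
(204.1, 218.1, 0.046) [497.94911869 305.8593019   46.        ]
(182.1, 219.225, 0.046) [493.80655742 368.62267054  46.        ]
```

```bash
sleep 0
```

```text
(no output)
```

View pics/d.png

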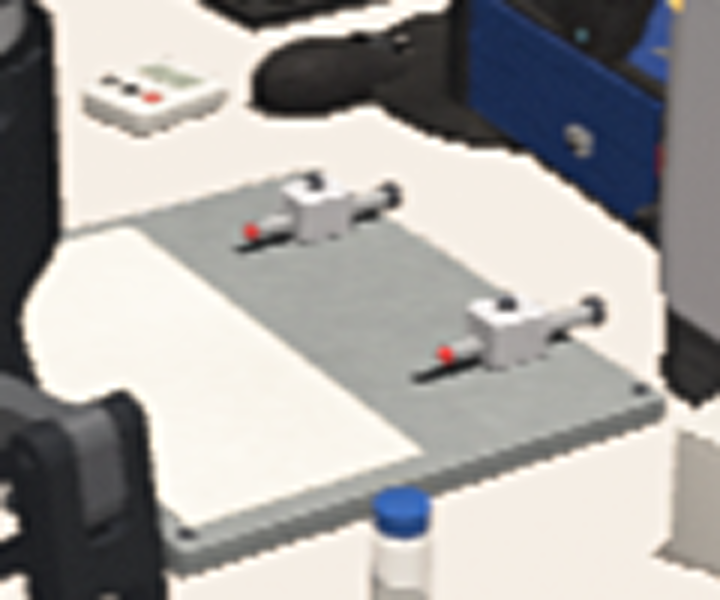

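View pics/c.png

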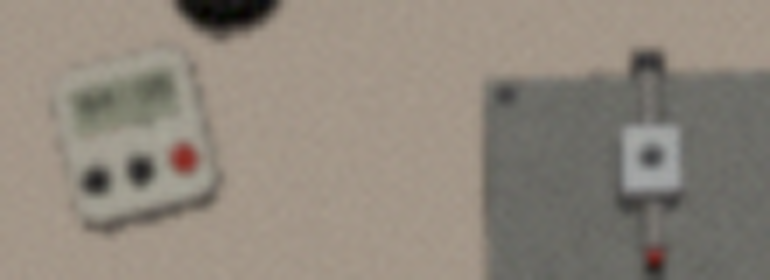

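Dark strips by the noses are shadows on the board. The scene view confirms this, with ball noses at (250,232) and (445,354) in the crop. Next I'll get precise nose positions and check tool orientation.

```bash
python3 - <<'E'
from h import *
from scipy.optimize import least_squares
S=bot.get_calibration("scene")
def red(fn,boxes):
    im=cv2.imread(fn).astype(float); out=[]
    for x0,y0,x1,y1 in boxes:
        c=im[y0:y1,x0:x1]; w=np.clip(c[:,:,2]-np.maximum(c[:,:,1],c[:,:,0])-25,0,None)
        yy,xx=np.mgrid[y0:y1,x0:x1]; out.append(((w*xx).sum()/w.sum(),(w*yy).sum()/w.sum()))
    return out
t=red("pics/top0.png",[(320,188,336,204),(374,184,390,200)]); s=red("pics/scene0.png",[(322,210,340,228),(355,230,374,248)])
print(t,s)
for a,b in zip(t,s):
    print(ray(a,.0225)*1e3, ray(b,.0225,S)*1e3, least_squares(lambda X:np.r_[proj(X)-a,proj(X,S)-b],[.57,-.1,.02]).x*1e3)
st=bot.read_state(); print(Ro.from_rotvec(st['tcp_rot']).as_matrix().round(3))
# timer/vial
P=lambda x,y,z:print(ray((x,y),z)*1000)
P(235+135/7,160+140/7,.018);P(436,230,.057)
E
```

```text
[(np.float64(328.0480769230769), np.float64(196.25)), (np.float64(382.4593023255814), np.float64(191.59302325581396))] [(np.float64(331.42290748898677), np.float64(218.09911894273128)), (np.float64(363.8710743801653), np.float64(238.65289256198346))]
[571.1779301  -47.66714411  22.5       ] [572.22046088 -45.94969699  22.5       ] [571.1307448  -47.71297535  23.44116   ]
[ 587.31228203 -207.00681286   22.5       ] [ 588.2545288  -205.97685517   22.5       ] [ 587.3799356  -207.01528815   23.15605375]
[[ 0.965  0.261 -0.   ]
 [ 0.261 -0.965  0.002]
 [ 0.    -0.002 -1.   ]]
[618.13047368 171.3734643   18.        ]
[ 471.92549101 -351.40961354   57.        ]
```

```bash
cat > plan.py <<'E'
from h import *
import sys
# usage: plan.py x y z yaw_y_deg [nmax step mm] : rows toward target from present
def plan(tgt,yaw,vmax=.047,wmax=8.5,n=8):
    st=bot.read_state(); R=Ro.from_rotvec(st['tcp_rot']); p=st['tool_pos'].copy()
    y=np.deg2rad(yaw); ty=np.array([np.cos(y),np.sin(y),0]); tz=np.array([0,0,-1.]); tx=np.cross(ty,tz)
    G=Ro.from_matrix(np.c_[tx,ty,tz]); sl=[];an=[]
    m=R.as_matrix(); print("t",round(st['time'],2),"pos",(p*1e3).round(1),"yawY",np.degrees(np.arctan2(m[1,1],m[0,1])).round(2),"F",st['wrist_force'].round(2),"T",st['torque'].round(3),"w",round(st['width'],3),"q",st['q'].round(2))
    tgt=np.array(tgt)
    for i in range(n):
        d=tgt-p; L=np.linalg.norm(d); d=d*min(1,vmax/max(L,1e-9))
        r=(R.inv()*G).as_rotvec(degrees=True); L=np.linalg.norm(r); r=r*min(1,wmax/max(L,1e-9))
        s=R.inv().apply(d); s=s.round(4)+0.; r=r.round(1)+0.; sl.append(s.tolist()); an.append(r.tolist())
        p=p+R.apply(s); R=R*Ro.from_rotvec(r,degrees=True)
    print("slide",sl);print("ang",an);print("end",(p*1e3).round(1))
if __name__=="__main__":
    a=[float(v) for v in sys.argv[1:]]; plan(a[:3],a[3],*(a[4:6]),**({'n':int(a[6])} if len(a)>6 else {}))
E
python3 plan.py .52 -.2 .2 4.6
```

```text
t 0.1 pos [ 175.8 -651.   238. ] yawY -74.89 F [-0.57 -0.77  0.57] T [-0.048  0.032  0.035] w 1.001 q [-1.34  0.26  1.61 -0.    1.27 -0.04]
slide [[0.0372, -0.0286, 0.0032], [0.041, -0.0228, 0.0032], [0.0439, -0.0164, 0.0032], [0.0459, -0.0098, 0.0032], [0.0468, -0.0029, 0.0032], [0.0467, 0.0041, 0.0032], [0.0456, 0.0109, 0.0032], [0.0435, 0.0175, 0.0032]]
ang [[0.0, 0.0, -8.5], [0.0, 0.0, -8.5], [0.0, 0.0, -8.5], [0.0, 0.0, -8.5], [0.0, 0.0, -8.5], [0.0, 0.0, -8.5], [0.0, 0.0, -8.5], [0.0, 0.0, -8.5]]
end [ 403.4 -352.7  212.9]
```

Emit:
arm_command --slide '[[0.037,-0.029,0.003],[0.041,-0.023,0.003],[0.044,-0.016,0.003],[0.046,-0.01,0.003],[0.047,-0.003,0.003],[0.047,0.004,0.003],[0.046,0.011,0.003],[0.043,0.017,0.003]]' --angular '[[0,0,-8.5],[0,0,-8.5],[0,0,-8.5],[0,0,-8.5],[0,0,-8.5],[0,0,-8.5],[0,0,-8.5],[0,0,-8.5]]' --hand '[0.085,0.085,0.085,0.085,0.085,0.085,0.085,0.085]' --squeeze 25

```text
time: 0.9
tool_pos: [0.4016, -0.3422, 0.2086]
tcp_rot: [-2.331, -2.097, -0.001]
wrist_force: [1.0, 0.1, -0.6]
width: 0.991
```

```bash
python3 plan.py .505 .341 .15 4.6
```

```text
t 0.9 pos [ 401.6 -342.2  208.6] yawY -6.06 F [ 0.99  0.1  -0.65] T [-0.032 -0.03   0.03 ] w 0.991 q [-0.75  0.01  1.95  0.    1.19 -0.65]
slide [[0.0468, 0.0021, 0.0042], [0.046, 0.009, 0.004], [0.0456, 0.0107, 0.004], [0.0456, 0.0107, 0.0039], [0.0456, 0.0107, 0.004], [0.0456, 0.0107, 0.0039], [0.0456, 0.0107, 0.004], [0.0456, 0.0107, 0.0039]]
ang [[-0.2, -0.2, -8.5], [0.0, -0.1, -2.2], [0.0, 0.0, 0.0], [0.0, 0.0, 0.0], [0.0, 0.0, 0.0], [0.0, 0.0, 0.0], [0.0, 0.0, 0.0], [0.0, 0.0, 0.0]]
end [457.6  28.3 176.9]
```

Emit:
arm_command --slide '[[0.047,0.002,0.004],[0.046,0.009,0.004],[0.046,0.011,0.004],[0.046,0.011,0.004],[0.046,0.011,0.004],[0.046,0.011,0.004],[0.046,0.011,0.004],[0.046,0.011,0.004]]' --angular '[[-0.2,-0.2,-8.5],[0,0,-2.2],[0,0,0],[0,0,0],[0,0,0],[0,0,0],[0,0,0],[0,0,0]]' --hand '[0.085,0.085,0.085,0.085,0.085,0.085,0.085,0.085]'

```text
time: 1.7
tool_pos: [0.4575, 0.0466, 0.1744]
tcp_rot: [-2.122, -2.316, -0.003]
wrist_force: [0.8, -0.2, -0.1]
width: 0.991
```

```bash
python3 plan.py .505 .341 .12 4.6
```

```text
t 1.7 pos [457.5  46.6 174.4] yawY 4.99 F [ 0.76 -0.23 -0.14] T [ 0.017 -0.024 -0.021] w 0.991 q [ 0.05 -0.1   2.12  0.    1.12 -0.04]
slide [[0.0448, 0.0113, 0.0085], [0.0449, 0.011, 0.0084], [0.0449, 0.011, 0.0084], [0.0449, 0.011, 0.0084], [0.0449, 0.011, 0.0085], [0.0449, 0.011, 0.0084], [0.0203, 0.005, 0.0038], [0.0, 0.0, 0.0]]
ang [[0.1, -0.1, 0.4], [0.0, 0.0, 0.0], [0.0, 0.0, 0.0], [0.0, 0.0, 0.0], [0.0, 0.0, 0.0], [0.0, 0.0, 0.0], [0.0, 0.0, 0.0], [0.0, 0.0, 0.0]]
end [505. 341. 120.]
```

Emit:
arm_command --slide '[[0.045,0.011,0.008],[0.045,0.011,0.008],[0.045,0.011,0.008],[0.045,0.011,0.008],[0.045,0.011,0.008],[0.04,0.01,0.008],[0.013,0.004,0.004],[0,0,0]]' --angular '[[0,0,0.4],[0,0,0],[0,0,0],[0,0,0],[0,0,0],[0,0,0],[0,0,0],[0,0,0]]' --hand '[0.085,0.085,0.085,0.085,0.085,0.085,0.085,0.085]'

```text
time: 2.5
tool_pos: [0.5006, 0.3468, 0.1179]
tcp_rot: [-2.121, -2.317, -0.0]
wrist_force: [-0.8, -0.2, -0.6]
width: 0.996
```

```bash
python3 plan.py .505 .341 .06 4.6 .02; python3 - <<'E'
from h import *
im=bot.read_camera("top"); crop(im,115,165,275,265,5,"pics/e.png")
E
```

```text
t 2.5 pos [500.6 346.8 117.9] yawY 5.07 F [-0.81 -0.19 -0.58] T [ 0.006 -0.014 -0.046] w 0.996 q [0.56 0.24 1.87 0.   1.03 0.48]
slide [[-0.0021, 0.0013, 0.0198], [-0.0021, 0.0013, 0.0198], [-0.0019, 0.0012, 0.0183], [0.0, 0.0, 0.0], [0.0, 0.0, 0.0], [0.0, 0.0, 0.0], [0.0, 0.0, 0.0], [0.0, 0.0, 0.0]]
ang [[0.0, 0.0, 0.5], [0.0, 0.0, 0.0], [0.0, 0.0, 0.0], [0.0, 0.0, 0.0], [0.0, 0.0, 0.0], [0.0, 0.0, 0.0], [0.0, 0.0, 0.0], [0.0, 0.0, 0.0]]
end [504.9 341.   60. ]
```

View pics/e.png

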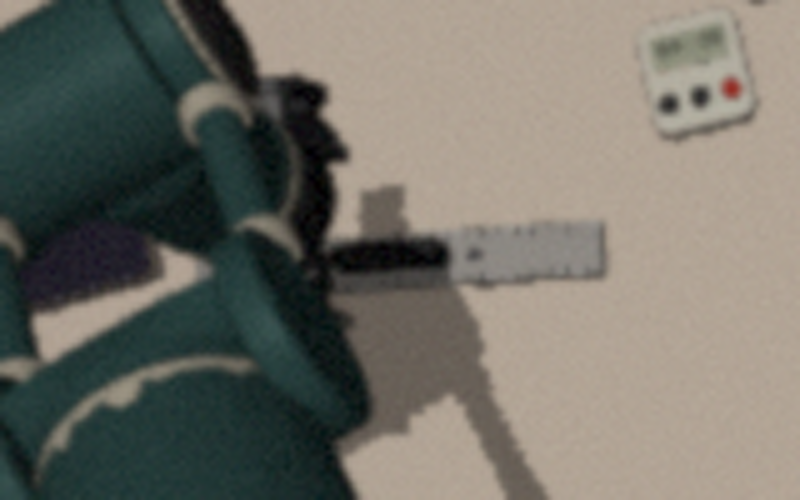

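The arm hides the left half of the bar. The fin, at (330–450, 255) in the crop, lies under the jaw centre. I'll descend.

Emit:
arm_command --slide '[[-0.002,0.001,0.02],[-0.002,0.001,0.02],[-0.002,0.001,0.02],[0,0.001,0.01],[0,0,0.01],[0,0,0.005],[0,0,0.002],[0,0,0]]' --angular '[[0,0,0.5],[0,0,0],[0,0,0],[0,0,0],[0,0,0],[0,0,0],[0,0,0],[0,0,0]]' --hand '[0.085,0.085,0.085,0.085,0.085,0.085,0.085,0.085]'

```text
time: 3.35
tool_pos: [0.5068, 0.3309, 0.0321]
tcp_rot: [2.139, 2.297, 0.001]
wrist_force: [-0.8, 0.6, 1.0]
width: 0.993
```

```bash
python3 plan.py .505 .341 .028 4.6 .02
```

```text
t 3.35 pos [506.8 330.9  32.1] yawY 4.07 F [-0.81  0.59  0.99] T [0.087 0.032 0.018] w 0.993 q [ 0.54  0.34  1.93 -0.    0.88  0.47]
slide [[0.0102, -0.0011, 0.0041], [0.0, 0.0, 0.0], [0.0, 0.0, 0.0], [0.0, 0.0, 0.0], [0.0, 0.0, 0.0], [0.0, 0.0, 0.0], [0.0, 0.0, 0.0], [0.0, 0.0, 0.0]]
ang [[0.1, 0.1, -0.5], [0.0, 0.0, 0.0], [0.0, 0.0, 0.0], [0.0, 0.0, 0.0], [0.0, 0.0, 0.0], [0.0, 0.0, 0.0], [0.0, 0.0, 0.0], [0.0, 0.0, 0.0]]
end [505. 341.  28.]
```

Emit:
arm_command --slide '[[0.01,-0.001,0.003],[0,0,0],[0,0,0],[0,0,0],[0,0,0],[0,0,0],[0,0,0],[0,0,0]]' --angular '[[0,0,-0.5],[0,0,0],[0,0,0],[0,0,0],[0,0,0],[0,0,0],[0,0,0],[0,0,0]]' --hand '[0.085,0.085,0.06,0.04,0.03,0.02,0.01,0.0]' --squeeze 40

```text
time: 4.15
tool_pos: [0.5066, 0.3438, 0.0316]
tcp_rot: [2.126, 2.308, 0.009]
wrist_force: [0.2, -0.2, -0.9]
width: 0.151
```

Emit:
arm_command --slide '[[0,0,0],[0,0,0],[0,0,0],[0,0,0],[0,0,-0.005],[0,0,-0.01],[0,0,-0.01],[0,0,-0.01]]' --angular '[[0,0,0],[0,0,0],[0,0,0],[0,0,0],[0,0,0],[0,0,0],[0,0,0],[0,0,0]]' --hand '[0,0,0,0,0,0,0,0]'

```text
time: 4.95
tool_pos: [0.5035, 0.3417, 0.0654]
tcp_rot: [2.128, 2.309, -0.003]
wrist_force: [0.5, -0.3, -3.7]
width: 0.153
```

```bash
python3 plan.py .505 .341 .1 5.8 .03; python3 - <<'E'
from h import *
im=bot.read_camera("top"); crop(im,115,165,275,265,5,"pics/f.png")
im=bot.read_camera("scene"); cv2.imwrite("pics/f2.png",im[:,:,::-1])
E
```

```text
t 4.95 pos [503.5 341.7  65.4] yawY 4.68 F [ 0.46 -0.28 -3.66] T [-0.007 -0.046  0.052] w 0.153 q [ 0.56  0.3   1.9  -0.    0.94  0.48]
slide [[-0.0007, 0.0013, -0.03], [-0.0002, 0.0002, -0.0046], [0.0, 0.0, 0.0], [0.0, 0.0, 0.0], [0.0, 0.0, 0.0], [0.0, 0.0, 0.0], [0.0, 0.0, 0.0], [0.0, 0.0, 0.0]]
ang [[0.0, 0.1, -1.1], [0.0, 0.0, 0.0], [0.0, 0.0, 0.0], [0.0, 0.0, 0.0], [0.0, 0.0, 0.0], [0.0, 0.0, 0.0], [0.0, 0.0, 0.0], [0.0, 0.0, 0.0]]
end [505. 341. 100.]
```

View pics/f.png

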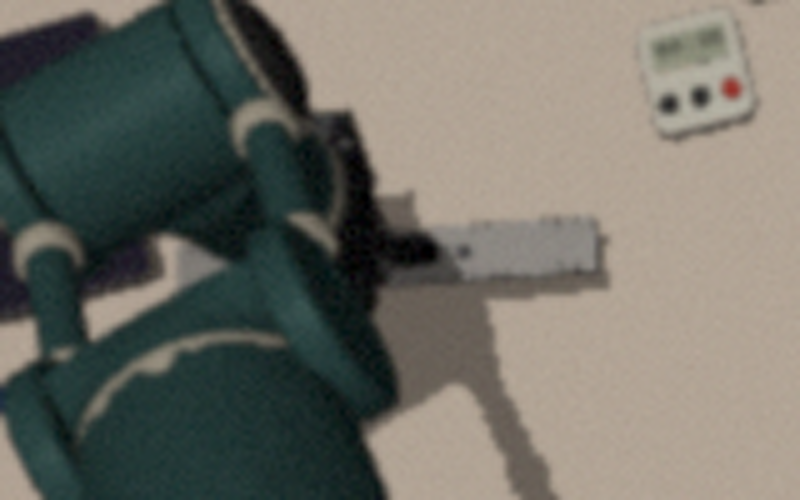

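View pics/f2.png

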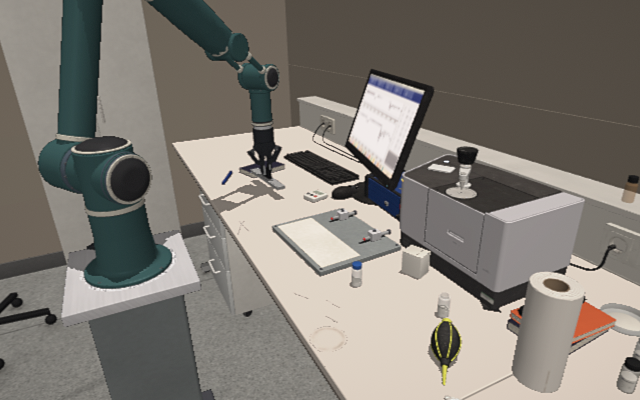

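Lifted: wrist Fz is −3.7 N, opening is 0.153, and the shadow under the bar's right end at (605,280) has separated. Next I'll carry it to the board.

```bash
python3 plan.py .53 -.127 .1 5.8
```

```text
t 5.05 pos [505.1 342.7  67.2] yawY 4.69 F [ 0.97  0.22 -3.38] T [ 0.035 -0.062 -0.011] w 0.159 q [ 0.56  0.3   1.9  -0.    0.94  0.48]
slide [[-0.0469, -0.0013, -0.0033], [-0.0468, -0.0023, -0.0032], [-0.0468, -0.0023, -0.0032], [-0.0468, -0.0022, -0.0033], [-0.0468, -0.0023, -0.0032], [-0.0468, -0.0022, -0.0032], [-0.0468, -0.0023, -0.0033], [-0.0468, -0.0022, -0.0032]]
ang [[0.2, 0.0, -1.1], [0.0, 0.0, 0.0], [0.0, 0.0, 0.0], [0.0, 0.0, 0.0], [0.0, 0.0, 0.0], [0.0, 0.0, 0.0], [0.0, 0.0, 0.0], [0.0, 0.0, 0.0]]
end [525.  -31.6  93.3]
```

Emit:
arm_command --slide '[[-0.01,0,-0.012],[-0.025,-0.001,-0.012],[-0.04,-0.002,-0.005],[-0.045,-0.002,-0.003],[-0.045,-0.002,-0.002],[-0.045,-0.002,0],[-0.045,-0.002,0],[-0.045,-0.002,0]]' --angular '[[0,0,-1.1],[0,0,0],[0,0,0],[0,0,0],[0,0,0],[0,0,0],[0,0,0],[0,0,0]]' --hand '[0,0,0,0,0,0,0,0]'

```text
time: 5.85
tool_pos: [0.5255, 0.0398, 0.1056]
tcp_rot: [2.088, 2.337, 0.019]
wrist_force: [1.0, -0.2, -3.3]
width: 0.153
```

```bash
python3 plan.py .53 -.127 .1 5.8 .04
```

```text
t 5.85 pos [525.5  39.8 105.6] yawY 6.46 F [ 1.   -0.23 -3.27] T [ 0.034 -0.048 -0.005] w 0.153 q [ 0.03  0.1   2.06  0.    0.97 -0.09]
slide [[-0.0398, -0.0035, 0.0012], [-0.0399, -0.0029, 0.0013], [-0.0399, -0.0029, 0.0013], [-0.0399, -0.003, 0.0013], [-0.0069, -0.0005, 0.0003], [0.0, 0.0, 0.0], [0.0, 0.0, 0.0], [0.0, 0.0, 0.0]]
ang [[0.8, -0.1, 0.7], [0.0, 0.0, 0.0], [0.0, 0.0, 0.0], [0.0, 0.0, 0.0], [0.0, 0.0, 0.0], [0.0, 0.0, 0.0], [0.0, 0.0, 0.0], [0.0, 0.0, 0.0]]
end [ 530. -127.  100.]
```

Emit:
arm_command --slide '[[-0.04,-0.003,0.001],[-0.04,-0.003,0.001],[-0.035,-0.003,0.001],[-0.025,-0.002,0.001],[-0.015,-0.001,0.001],[-0.006,0,0],[0,0,0],[0,0,0]]' --angular '[[0.5,0,0.6],[0,0,0],[0,0,0],[0,0,0],[0,0,0],[0,0,0],[0,0,0],[0,0,0]]' --hand '[0,0,0,0,0,0,0,0]'

```text
time: 6.65
tool_pos: [0.53, -0.1344, 0.1024]
tcp_rot: [2.111, 2.318, 0.011]
wrist_force: [-0.2, 0.1, -2.4]
width: 0.154
```

```bash
python3 - <<'E'
from h import *
im=bot.read_camera("top"); crop(im,280,150,440,270,5,"pics/g.png")
im=bot.read_camera("scene"); crop(im,240,140,420,280,4,"pics/g2.png")
E
python3 plan.py .53 -.127 .06 5.8 .02
```

```text
t 6.75 pos [ 530.1 -134.   102.4] yawY 5.4 F [ 0.17  0.2  -2.71] T [0.01  0.01  0.015] w 0.155 q [-0.3   0.14  2.02  0.    0.97 -0.39]
slide [[0.0033, 0.0001, 0.0197], [0.0032, 0.0003, 0.0197], [0.0005, 0.0, 0.003], [0.0, 0.0, 0.0], [0.0, 0.0, 0.0], [0.0, 0.0, 0.0], [0.0, 0.0, 0.0], [0.0, 0.0, 0.0]]
ang [[0.6, 0.0, -0.4], [0.0, 0.0, 0.0], [0.0, 0.0, 0.0], [0.0, 0.0, 0.0], [0.0, 0.0, 0.0], [0.0, 0.0, 0.0], [0.0, 0.0, 0.0], [0.0, 0.0, 0.0]]
end [ 530. -127.   60.]
```

View pics/g.png

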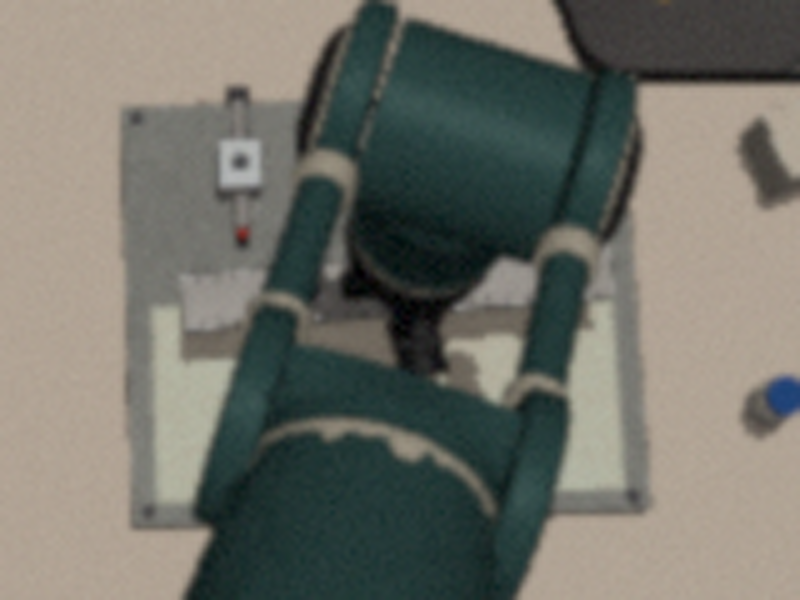

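View pics/g2.png

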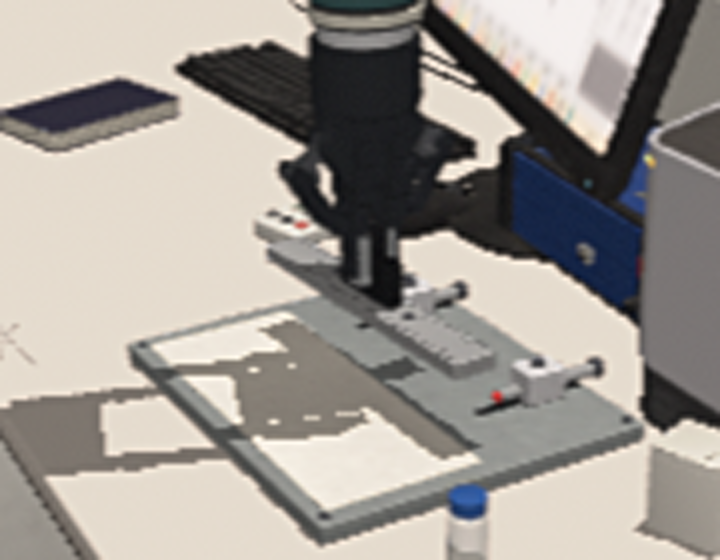

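The bar is held over the board, with its ends at about (180,300) and (610,280) in the crop, behind the noses. Now lowering.

Emit:
arm_command --slide '[[0.003,0,0.015],[0.003,0,0.015],[0,0,0.01],[0,0,0.005],[0,0,0.002],[0,0,0],[0,0,0],[0,0,0]]' --angular '[[0.5,0,-0.4],[0,0,0],[0,0,0],[0,0,0],[0,0,0],[0,0,0],[0,0,0],[0,0,0]]' --hand '[0,0,0,0,0,0,0,0]'

```text
time: 7.55
tool_pos: [0.5298, -0.1237, 0.0513]
tcp_rot: [-2.098, -2.337, 0.0]
wrist_force: [-0.4, 0.5, -3.1]
width: 0.153
```

```bash
python3 plan.py .53 -.127 .046 5.8 .002
```

```text
t 7.55 pos [ 529.8 -123.7   51.3] yawY 6.18 F [-0.38  0.51 -3.11] T [ 0.029 -0.024  0.017] w 0.153 q [-0.28  0.21  2.05  0.    0.88 -0.38]
slide [[-0.0011, 0.0, 0.0017], [-0.0011, -0.0001, 0.0017], [-0.001, 0.0, 0.0017], [-0.0001, 0.0, 0.0002], [0.0, 0.0, 0.0], [0.0, 0.0, 0.0], [0.0, 0.0, 0.0], [0.0, 0.0, 0.0]]
ang [[0.0, 0.0, 0.4], [0.0, 0.0, 0.0], [0.0, 0.0, 0.0], [0.0, 0.0, 0.0], [0.0, 0.0, 0.0], [0.0, 0.0, 0.0], [0.0, 0.0, 0.0], [0.0, 0.0, 0.0]]
end [ 530. -127.   46.]
```

Emit:
arm_command --slide '[[0,0,0.002],[0,0,0.002],[0,0,0.001],[0,0,0.001],[0,0,0],[0,0,0],[0,0,0],[0,0,0]]' --angular '[[0,0,0],[0,0,0],[0,0,0],[0,0,0],[0,0,0],[0,0,0],[0,0,0],[0,0,0]]' --hand '[0,0,0,0,0,0,0,0]'

```text
time: 8.35
tool_pos: [0.531, -0.1245, 0.0464]
tcp_rot: [2.098, 2.336, 0.002]
wrist_force: [-0.7, 0.8, -3.0]
width: 0.156
```

```bash
python3 plan.py .53 -.127 .046 5.8 .002|head -1
```

```text
t 8.35 pos [ 531.  -124.5   46.4] yawY 6.14 F [-0.7   0.77 -2.99] T [-0.01   0.014 -0.021] w 0.156 q [-0.28  0.22  2.05  0.    0.87 -0.38]
```

Not touching yet, so I'll go lower.

Emit:
arm_command --slide '[[0,0,0.001],[0,0,0.001],[0,0,0.001],[0,0,0],[0,0,0],[0,0,0],[0,0,0],[0,0,0]]' --angular '[[0,0,0],[0,0,0],[0,0,0],[0,0,0],[0,0,0],[0,0,0],[0,0,0],[0,0,0]]' --hand '[0,0,0,0,0,0,0,0]'

```text
time: 9.15
tool_pos: [0.5317, -0.1246, 0.0455]
tcp_rot: [2.098, 2.336, 0.002]
wrist_force: [-0.2, -0.1, -1.0]
width: 0.154
```

```bash
python3 plan.py .53 -.127 .046 5.8 .002|head -1
```

```text
t 9.15 pos [ 531.7 -124.6   45.5] yawY 6.14 F [-0.17 -0.15 -0.97] T [0.085 0.145 0.037] w 0.154 q [-0.28  0.22  2.05  0.    0.87 -0.38]
```

Emit:
arm_command --slide '[[0,0,0.001],[0,0,0],[0,0,0],[0,0,0],[0,0,0],[0,0,0],[0,0,0],[0,0,0]]' --angular '[[0,0,0],[0,0,0],[0,0,0],[0,0,0],[0,0,0],[0,0,0],[0,0,0],[0,0,0]]' --hand '[0,0,0.018,0.024,0.032,0.04,0.04,0.04]'

```text
time: 9.95
tool_pos: [0.5336, -0.1251, 0.0465]
tcp_rot: [2.095, 2.333, 0.005]
wrist_force: [0.5, -0.2, 0.7]
width: 0.47
```

Emit:
arm_command --slide '[[0,0,0],[0,0,-0.005],[0,0,-0.01],[0,0,-0.02],[0,0,-0.02],[0,0,-0.02],[0,0,-0.01],[0,0,0]]' --angular '[[0,0,0],[0,0,0],[0,0,0],[0,0,0],[0,0,0],[0,0,0],[0,0,0],[0,0,0]]' --hand '[0.04,0.04,0.04,0.04,0.04,0.04,0.04,0.04]'

```text
time: 10.75
tool_pos: [0.5332, -0.125, 0.1378]
tcp_rot: [2.095, 2.333, 0.006]
wrist_force: [0.4, 1.2, -0.1]
width: 0.461
```

```bash
python3 plan.py .48 -.127 .14 -84.2 .01; python3 plan.py .48 -.127 .14 95.8 .01
```

```text
t 10.75 pos [ 533.2 -125.   137.8] yawY 6.14 F [ 0.42  1.18 -0.11] T [-0.043 -0.002  0.034] w 0.461 q [-0.28  0.11  1.99  0.    1.04 -0.38]
slide [[0.0007, -0.01, -0.0005], [-0.0008, -0.01, -0.0005], [-0.0022, -0.0097, -0.0005], [-0.0037, -0.0093, -0.0005], [-0.005, -0.0086, -0.0004], [-0.002, -0.0026, -0.0002], [0.0, 0.0, 0.0], [0.0, 0.0, 0.0]]
ang [[0.0, 0.0, 8.5], [0.0, 0.0, 8.5], [0.0, 0.0, 8.5], [0.0, 0.0, 8.5], [0.0, 0.0, 8.5], [0.1, -0.1, 8.5], [0.0, 0.0, 8.5], [0.1, -0.1, 8.5]]
end [ 480. -127.  140.]
t 10.75 pos [ 533.2 -125.   137.8] yawY 6.14 F [ 0.42  1.18 -0.11] T [-0.043 -0.002  0.034] w 0.461 q [-0.28  0.11  1.99  0.    1.04 -0.38]
slide [[0.0007, -0.01, -0.0005], [0.0022, -0.0098, -0.0005], [0.0036, -0.0093, -0.0005], [0.0049, -0.0087, -0.0005], [0.0061, -0.0079, -0.0004], [0.0023, -0.0022, -0.0001], [0.0, 0.0, 0.0], [0.0, 0.0, 0.0]]
ang [[0.0, 0.0, -8.5], [0.0, 0.0, -8.5], [0.0, 0.0, -8.5], [0.0, 0.1, -8.5], [0.0, 0.1, -8.5], [0.0, 0.0, -8.5], [0.0, 0.1, -8.5], [0.0, 0.0, -8.5]]
end [ 480. -127.  140.]
```

Emit:
arm_command --slide '[[0,-0.01,0],[0,-0.01,0],[-0.002,-0.01,0],[-0.004,-0.009,0],[-0.005,-0.008,0],[0,0,0],[0,0,0],[0,0,0]]' --angular '[[0,0,8.5],[0,0,8.5],[0,0,8.5],[0,0,8.5],[0,0,8.5],[0,0,8.5],[0,0,8.5],[0,0,8.5]]' --hand '[0.02,0,0,0,0,0,0,0]'

```text
time: 11.55
tool_pos: [0.4782, -0.1258, 0.1323]
tcp_rot: [-3.054, -0.737, -0.001]
wrist_force: [-0.1, 0.3, 0.1]
width: 0.002
```

```bash
python3 plan.py .475 -.127 .14 -84.2 .01; python3 - <<'E'
from h import *
im=bot.read_camera("top"); crop(im,280,150,440,270,5,"pics/i.png")
im=bot.read_camera("scene"); crop(im,240,140,420,280,4,"pics/i2.png")
E
```

```text
t 11.55 pos [ 478.2 -125.8  132.3] yawY -62.87 F [-0.14  0.32  0.08] T [-0.025  0.023  0.024] w 0.002 q [-0.31  0.02  2.09  0.    1.03  0.79]
slide [[-0.0034, -0.0004, -0.0077], [0.0, 0.0, 0.0], [0.0, 0.0, 0.0], [0.0, 0.0, 0.0], [0.0, 0.0, 0.0], [0.0, 0.0, 0.0], [0.0, 0.0, 0.0], [0.0, 0.0, 0.0]]
ang [[0.0, 0.0, 8.5], [0.0, 0.0, 8.5], [0.0, 0.0, 4.3], [0.0, 0.0, 0.0], [0.0, 0.0, 0.0], [0.0, 0.0, 0.0], [0.0, 0.0, 0.0], [0.0, 0.0, 0.0]]
end [ 475. -127.  140.]
```

View pics/i.png

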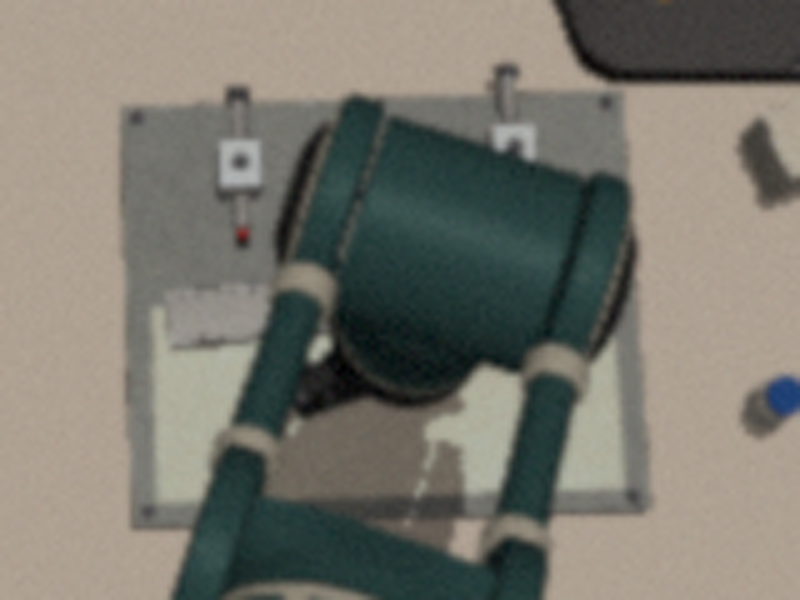

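View pics/i2.png

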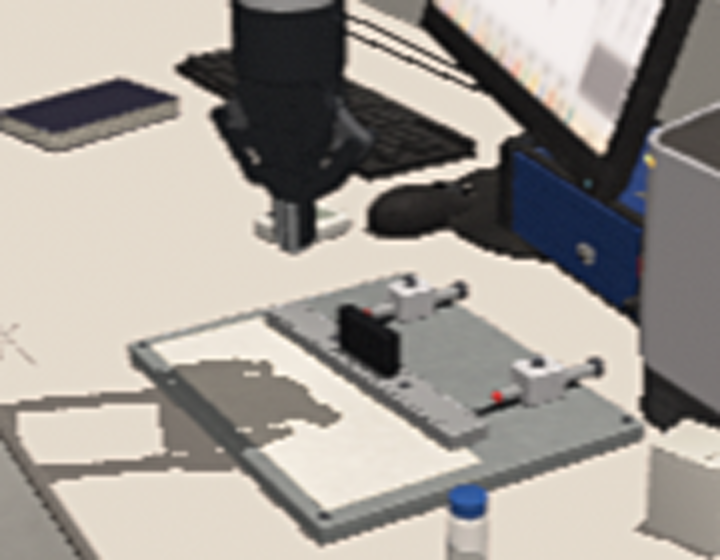

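The bar lies flat on the board, left-end corners at crop (165,290) and (175,348), short of both noses. I'll finish turning and compute the bar's position.

```bash
python3 - <<'E'
from h import *
S=bot.get_calibration("scene")
for p in((165,290),(172,346),(268,284)): print(ray((280+p[0]/5-.4,150+p[1]/5-.4),.026)*1e3)
for p,z in (((487,427),.026),((450,440),.026),((267,315),.026),((398,350),.06),((340,305),.06),((400,375),.026)): print("s",ray((240+p[0]/4-.4,140+p[1]/4-.4),z,S)*1e3)
E
```

```text
[536.20547572  -3.10222869  26.        ]
[503.36928777  -7.74335041  26.        ]
[540.59057441 -62.96062449  26.        ]
s [ 556.36631962 -244.72150114   26.        ]
s [ 526.42647324 -247.85895903   26.        ]
s [501.8568993  -16.80873597  26.        ]
s [ 527.25609802 -176.87216592   60.        ]
s [525.70085671 -93.41485902  60.        ]
s [ 542.20813892 -152.00805455   26.        ]
```

Emit:
arm_command --slide '[[0,0,0],[0,0,0],[0,0,0],[0,0,0.02],[0,0,0.02],[0,0,0.02],[0,0,0.01],[0,0,0]]' --angular '[[0,0,8.5],[0,0,8.5],[0,0,4],[0,0,0],[0,0,0],[0,0,0],[0,0,0],[0,0,0]]' --hand '[0,0,0,0,0,0,0,0]'

```text
time: 12.45
tool_pos: [0.4775, -0.1254, 0.0578]
tcp_rot: [-3.134, -0.202, 0.002]
wrist_force: [-0.4, -1.1, -0.2]
width: 0.005
```

```bash
python3 plan.py .475 -.127 .028 -84.2 .01
```

```text
t 12.45 pos [ 477.5 -125.4   57.8] yawY -82.63 F [-0.43 -1.11 -0.22] T [ 0.027  0.011 -0.002] w 0.005 q [-0.31  0.12  2.15  0.    0.88  1.13]
slide [[-0.0009, 0.0004, 0.01], [-0.0009, 0.0005, 0.01], [-0.0008, 0.0005, 0.0098], [0.0, 0.0, 0.0], [0.0, 0.0, 0.0], [0.0, 0.0, 0.0], [0.0, 0.0, 0.0], [0.0, 0.0, 0.0]]
ang [[-0.1, 0.1, 1.6], [0.0, 0.0, 0.0], [0.0, 0.0, 0.0], [0.0, 0.0, 0.0], [0.0, 0.0, 0.0], [0.0, 0.0, 0.0], [0.0, 0.0, 0.0], [0.0, 0.0, 0.0]]
end [ 475. -127.   28.]
```

Emit:
arm_command --slide '[[0,0,0.01],[0,0,0.01],[0,0,0.006],[0,0,0.003],[0,0,0],[0.005,0,0],[0.005,0,0],[0,0,0]]' --angular '[[0,0,1.6],[0,0,0],[0,0,0],[0,0,0],[0,0,0],[0,0,0],[0,0,0],[0,0,0]]' --hand '[0,0,0,0,0,0,0,0]'

```text
time: 13.25
tool_pos: [0.4908, -0.125, 0.0291]
tcp_rot: [3.137, 0.159, 0.005]
wrist_force: [-0.3, 0.6, -0.8]
width: 0.003
```

```bash
python3 plan.py .495 -.127 .027 -84.2 .002
```

```text
t 13.25 pos [ 490.8 -125.    29.1] yawY -84.19 F [-0.26  0.57 -0.82] T [ 0.007  0.021 -0.027] w 0.003 q [-0.3   0.18  2.14  0.    0.82  1.17]
slide [[0.0016, 0.0009, 0.0008], [0.0015, 0.001, 0.0008], [0.0009, 0.0005, 0.0005], [0.0, 0.0, 0.0], [0.0, 0.0, 0.0], [0.0, 0.0, 0.0], [0.0, 0.0, 0.0], [0.0, 0.0, 0.0]]
ang [[0.0, -0.2, 0.0], [0.0, 0.0, 0.0], [0.0, 0.0, 0.0], [0.0, 0.0, 0.0], [0.0, 0.0, 0.0], [0.0, 0.0, 0.0], [0.0, 0.0, 0.0], [0.0, 0.0, 0.0]]
end [ 495. -127.   27.]
```

Emit:
arm_command --slide '[[0.002,0.001,0.001],[0.002,0.001,0.001],[0.003,0,0],[0.003,0,0],[0.003,0,0],[0.003,0,0],[0.003,0,0],[0,0,0]]' --angular '[[0,0,0],[0,0,0],[0,0,0],[0,0,0],[0,0,0],[0,0,0],[0,0,0],[0,0,0]]' --hand '[0,0,0,0,0,0,0,0]'

```text
time: 14.05
tool_pos: [0.5108, -0.1251, 0.0272]
tcp_rot: [3.137, 0.16, 0.002]
wrist_force: [0.5, -0.2, 0.8]
width: -0.005
```

```bash
python3 plan.py .52 -.127 .027 -84.2 .002; python3 - <<'E'
from h import *
im=bot.read_camera("scene"); crop(im,240,140,420,280,4,"pics/j2.png")
print(bot.read_state()['wrist_force'])
E
```

```text
t 14.05 pos [ 510.8 -125.1   27.2] yawY -84.16 F [ 0.51 -0.18  0.8 ] T [-0.019  0.014  0.032] w -0.005 q [-0.29  0.22  2.1   0.    0.82  1.18]
slide [[0.0019, 0.0006, 0.0], [0.0019, 0.0006, 0.0001], [0.0019, 0.0006, 0.0], [0.0019, 0.0006, 0.0001], [0.0013, 0.0004, 0.0], [0.0, 0.0, 0.0], [0.0, 0.0, 0.0], [0.0, 0.0, 0.0]]
ang [[0.0, -0.1, 0.0], [0.0, 0.0, 0.0], [0.0, 0.0, 0.0], [0.0, 0.0, 0.0], [0.0, 0.0, 0.0], [0.0, 0.0, 0.0], [0.0, 0.0, 0.0], [0.0, 0.0, 0.0]]
end [ 520. -127.   27.]
[-0.01202385  0.05916626  0.05796995]
```

View pics/j2.png

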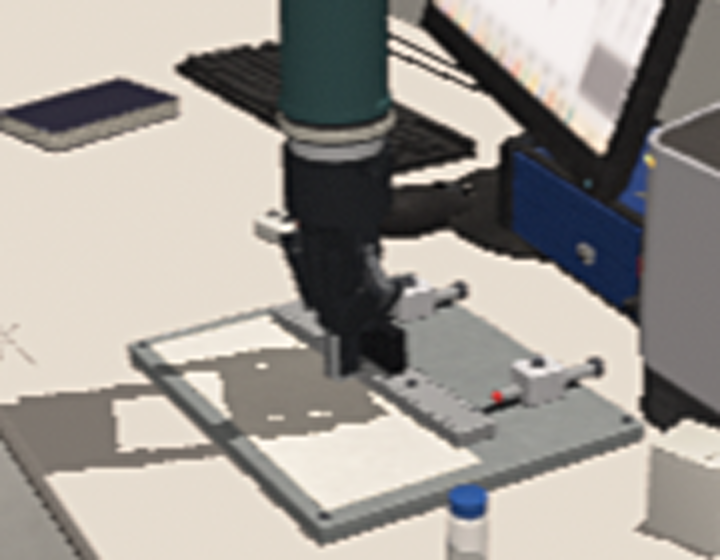

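The fingertips are at the bar's rear edge and the noses are still ahead. I'll continue slowly.

Emit:
arm_command --slide '[[0.0015,0.001,0],[0.0015,0.0005,0],[0.0015,0,0],[0.0015,0,0],[0.0015,0,0],[0.0015,0,0],[0.0015,0,0],[0.0015,0,0]]' --angular '[[0,0,0],[0,0,0],[0,0,0],[0,0,0],[0,0,0],[0,0,0],[0,0,0],[0,0,0]]' --hand '[0,0,0,0,0,0,0,0]'

```text
time: 14.9
tool_pos: [0.5219, -0.1252, 0.0268]
tcp_rot: [-3.137, -0.16, 0.004]
wrist_force: [-2.4, -0.7, 2.1]
width: 0.001
```

```bash
python3 plan.py .52 -.127 .027 -84.2 .002|head -1; python3 - <<'E'
from h import *
im=bot.read_camera("scene"); crop(im,300,180,400,260,7,"pics/k2.png")
im=bot.read_camera("top"); crop(im,290,160,430,240,5,"pics/k.png")
print(bot.read_state()['wrist_force'],bot.read_state()['tool_pos'])
E
```

```text
t 14.9 pos [ 521.9 -125.2   26.8] yawY -84.17 F [-2.45 -0.69  2.11] T [-0.035  0.35   0.028] w 0.001 q [-0.28  0.24  2.07 -0.    0.83  1.19]
[-1.50613554 -0.71615865  0.94915808] [ 0.52229519 -0.12519973  0.02685694]
```

View pics/k2.png

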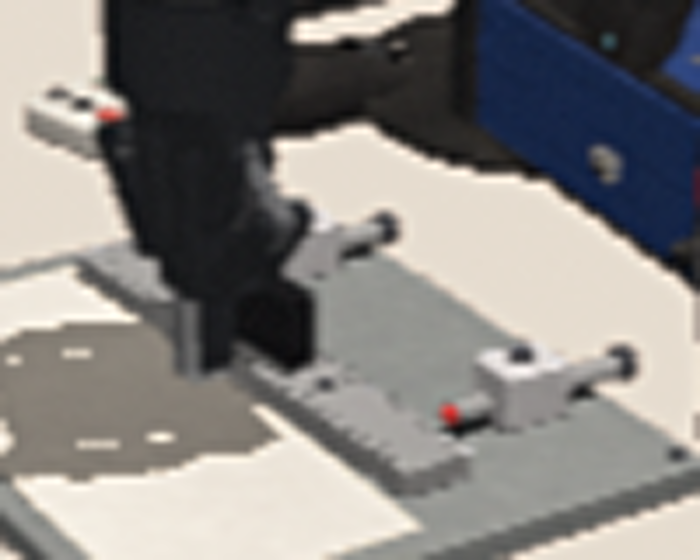

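View pics/k.png

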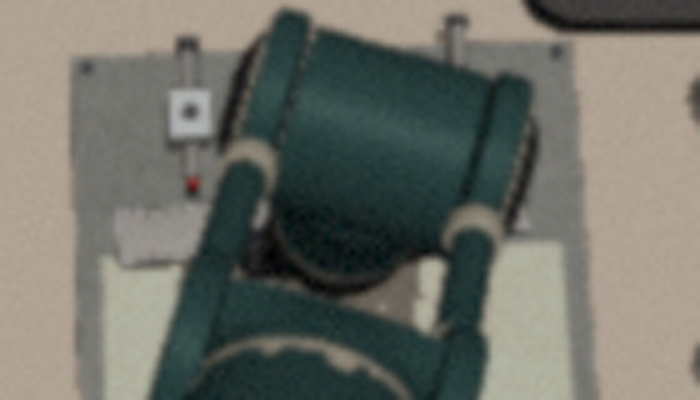

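Both noses are still clear: nose a at crop (192,185), the bar's front edge at about y=207, so a gap of roughly 9 mm. The torque about y (0.35 N·m) gives a good low-noise push reading. I'll continue in finer steps.

Emit:
arm_command --slide '[[0.001,0,0],[0.001,0,0],[0.001,0,0],[0.001,0,0],[0.001,0,0],[0.0005,0,0],[0.0005,0,0],[0.0005,0,0]]' --angular '[[0,0,0],[0,0,0],[0,0,0],[0,0,0],[0,0,0],[0,0,0],[0,0,0],[0,0,0]]' --hand '[0,0,0,0,0,0,0,0]'

```text
time: 15.8
tool_pos: [0.5289, -0.1245, 0.0268]
tcp_rot: [-3.137, -0.16, 0.004]
wrist_force: [-3.1, -0.1, 1.6]
width: 0.005
```

```bash
cat > m.py <<'E'
from plan import *
plan([.52,-.127,.027],-84.2,n=0)
E
python3 m.py|head -1
```

```text
t 15.8 pos [ 528.9 -124.5   26.8] yawY -84.16 F [-3.07 -0.08  1.63] T [-0.022  0.409 -0.049] w 0.005 q [-0.28  0.25  2.06 -0.    0.84  1.19]
```

Emit:
arm_command --slide '[[0.0005,0,0],[0.0005,0,0],[0.0005,0,0],[0.0005,0,0],[0.0005,0,0],[0,0,0],[0,0,0],[0,0,0]]' --angular '[[0,0,0],[0,0,0],[0,0,0],[0,0,0],[0,0,0],[0,0,0],[0,0,0],[0,0,0]]' --hand '[0,0,0,0,0,0,0,0]'

```text
time: 16.6
tool_pos: [0.5317, -0.1242, 0.0268]
tcp_rot: [-3.137, -0.16, 0.004]
wrist_force: [-2.6, -0.7, 1.9]
width: 0.002
```

```bash
python3 m.py|head -1
```

```text
t 16.6 pos [ 531.7 -124.2   26.8] yawY -84.16 F [-2.57 -0.66  1.86] T [0.004 0.453 0.002] w 0.002 q [-0.27  0.25  2.06 -0.    0.84  1.19]
```

```bash
python3 - <<'E'
from h import *
im=bot.read_camera("scene"); crop(im,300,180,400,260,7,"pics/l2.png")
im=bot.read_camera("top"); crop(im,290,160,430,240,5,"pics/l.png")
E
python3 m.py|head -1
```

```text
t 16.7 pos [ 531.7 -124.2   26.8] yawY -84.16 F [-2.07  0.99  1.69] T [-0.047  0.39   0.037] w -0.002 q [-0.27  0.25  2.06 -0.    0.84  1.19]
```

View pics/l2.png

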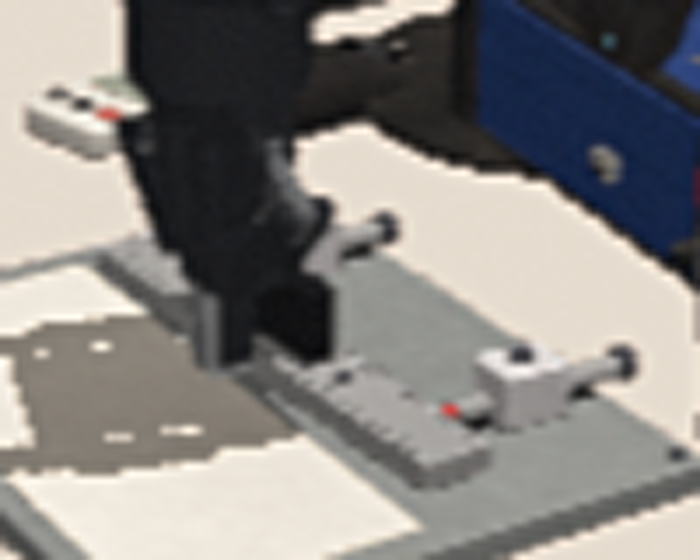

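View pics/l.png

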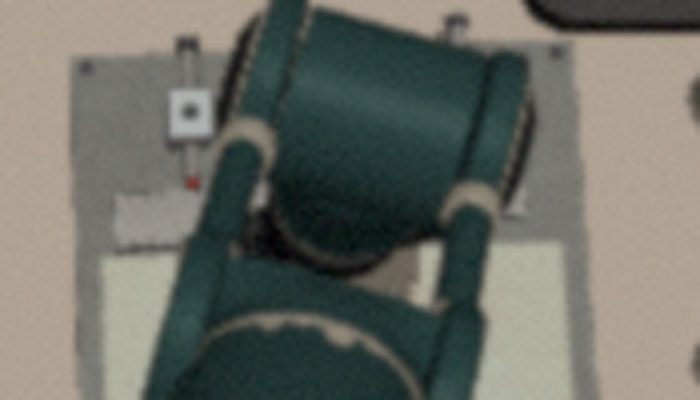

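Nose a, at crop (192,183), is now nearly touching the edge at about y=190. Nose b still has a small gap. I'll use 0.4 mm steps.

Emit:
arm_command --slide '[[0.0004,0,0],[0.0004,0,0],[0.0004,0,0],[0.0004,0,0],[0.0004,0,0],[0.0004,0,0],[0,0,0],[0,0,0]]' --angular '[[0,0,0],[0,0,0],[0,0,0],[0,0,0],[0,0,0],[0,0,0],[0,0,0],[0,0,0]]' --hand '[0,0,0,0,0,0,0,0]'

```text
time: 17.5
tool_pos: [0.5331, -0.124, 0.0268]
tcp_rot: [-3.137, -0.16, 0.007]
wrist_force: [-4.5, -0.1, 2.9]
width: 0.0
```

```bash
python3 m.py|head -1
```

```text
t 17.5 pos [ 533.1 -124.    26.8] yawY -84.15 F [-4.49 -0.11  2.86] T [-0.063  0.638 -0.01 ] w 0.0 q [-0.27  0.26  2.05 -0.    0.84  1.2 ]
```

Emit:
arm_command --slide '[[0.0004,0,0],[0.0004,0,0],[0.0004,0,0],[0.0004,0,0],[0,0,0],[0,0,0],[0,0,0],[0,0,0]]' --angular '[[0,0,0],[0,0,0],[0,0,0],[0,0,0],[0,0,0],[0,0,0],[0,0,0],[0,0,0]]' --hand '[0,0,0,0,0,0,0,0]'

```text
time: 18.3
tool_pos: [0.5346, -0.1239, 0.0267]
tcp_rot: [-3.137, -0.16, 0.008]
wrist_force: [-4.1, -0.0, 3.1]
width: -0.0
```

```bash
python3 m.py|head -1
```

```text
t 18.3 pos [ 534.6 -123.9   26.7] yawY -84.15 F [-4.09 -0.04  3.1 ] T [-0.098  0.612 -0.03 ] w -0.0 q [-0.27  0.26  2.05 -0.    0.84  1.2 ]
```

```bash
python3 - <<'E'
from h import *
im=bot.read_camera("scene"); crop(im,300,180,400,260,7,"pics/n2.png")
im=bot.read_camera("top"); crop(im,290,160,430,240,5,"pics/n.png")
E
python3 m.py|head -1
```

```text
t 18.4 pos [ 534.6 -123.9   26.7] yawY -84.15 F [-3.92  0.55  3.69] T [-0.107  0.67  -0.03 ] w -0.003 q [-0.27  0.26  2.05 -0.    0.84  1.2 ]
```

View pics/n2.png

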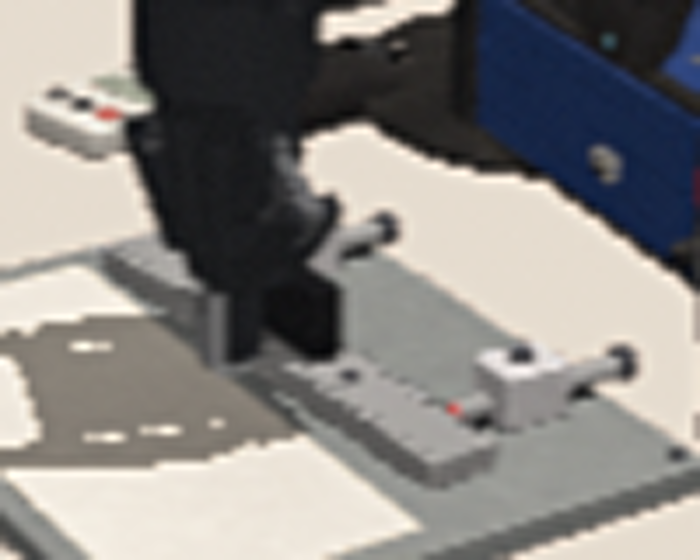

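View pics/n.png

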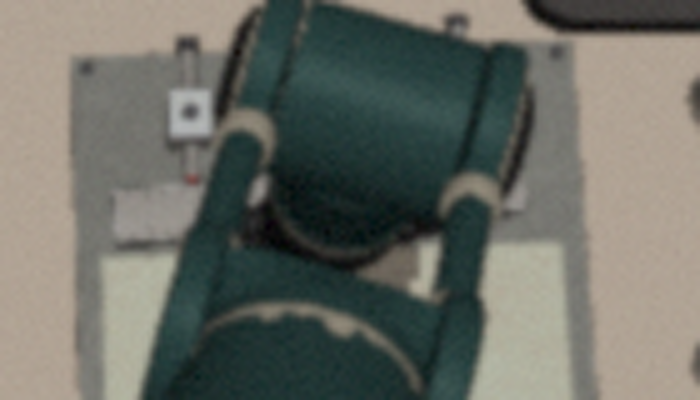

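Nose a has moved from crop (192,185) to (191,180), so it is being pushed in. Nose b looks to be just touching. The tool also bears down at about 3.5 N, which adds friction, so I'll relieve it a little.

Emit:
arm_command --slide '[[0,0,-0.0004],[0,0,-0.0004],[0,0,0],[0,0,0],[0,0,0],[0,0,0],[0,0,0],[0,0,0]]' --angular '[[0,0,0],[0,0,0],[0,0,0],[0,0,0],[0,0,0],[0,0,0],[0,0,0],[0,0,0]]' --hand '[0,0,0,0,0,0,0,0]'

```text
time: 19.2
tool_pos: [0.5351, -0.1238, 0.0268]
tcp_rot: [-3.137, -0.16, 0.006]
wrist_force: [-1.4, -0.2, 0.8]
width: 0.001
```

```bash
python3 m.py|head -1
```

```text
t 19.2 pos [ 535.1 -123.8   26.8] yawY -84.16 F [-1.37 -0.25  0.82] T [-0.101  0.455 -0.057] w 0.001 q [-0.27  0.26  2.05 -0.    0.84  1.2 ]
```

Emit:
arm_command --slide '[[0.0004,0,-0.0001],[0.0004,0,-0.0001],[0.0004,0,-0.0001],[0.0004,0,-0.0001],[0.0004,0,0],[0,0,0],[0,0,0],[0,0,0]]' --angular '[[0,0,0],[0,0,0],[0,0,0],[0,0,0],[0,0,0],[0,0,0],[0,0,0],[0,0,0]]' --hand '[0,0,0,0,0,0,0,0]'

```text
time: 20.0
tool_pos: [0.5359, -0.1237, 0.0268]
tcp_rot: [-3.137, -0.16, 0.011]
wrist_force: [-3.7, -1.2, 0.5]
width: 0.001
```

```bash
python3 m.py|head -1
```

```text
t 20.0 pos [ 535.9 -123.7   26.8] yawY -84.15 F [-3.7  -1.19  0.5 ] T [-0.13   0.62  -0.051] w 0.001 q [-0.27  0.26  2.04 -0.    0.84  1.2 ]
```

```bash
python3 - <<'E'
from h import *
ims=[bot.read_camera("scene") for _ in range(3)]; im=np.mean(ims,0).astype('uint8'); cv2.imwrite("pics/sc_o.png",im[:,:,::-1]); crop(im,330,205,390,255,12,"pics/o2.png")
im=bot.read_camera("top"); cv2.imwrite("pics/top_o.png",im[:,:,::-1]); crop(im,300,165,420,215,6,"pics/o.png")
E
python3 m.py|head -1
```

```text
t 20.2 pos [ 535.9 -123.7   26.8] yawY -84.15 F [-3.58 -0.57  0.73] T [-0.223  0.638 -0.027] w 0.003 q [-0.27  0.26  2.04 -0.    0.84  1.2 ]
```

View pics/o2.png

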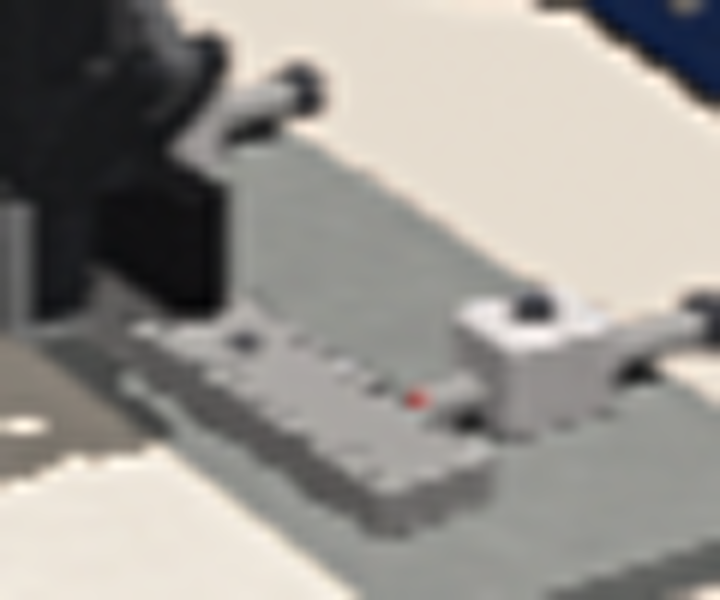

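View pics/o.png

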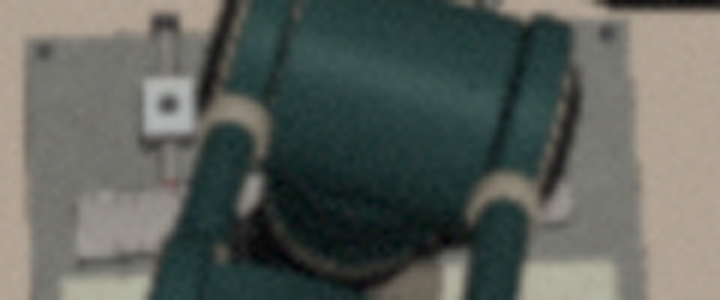

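Nose a is nearly hidden, at crop (168,183). Nose b still shows red at (415,398). I'll keep pushing gently.

Emit:
arm_command --slide '[[0.0004,0,-0.0001],[0.0004,0,0],[0.0004,0,-0.0001],[0.0004,0,0],[0.0004,0,0],[0.0004,0,0],[0.0002,0,0],[0.0002,0,0]]' --angular '[[0,0,0],[0,0,0],[0,0,0],[0,0,0],[0,0,0],[0,0,0],[0,0,0],[0,0,0]]' --hand '[0,0,0,0,0,0,0,0]'

```text
time: 21.0
tool_pos: [0.5363, -0.1237, 0.0269]
tcp_rot: [-3.137, -0.161, 0.02]
wrist_force: [-4.8, -1.1, 1.7]
width: -0.003
```

```bash
python3 m.py|head -1
```

```text
t 21.0 pos [ 536.3 -123.7   26.9] yawY -84.12 F [-4.77 -1.14  1.71] T [-0.245  0.793 -0.033] w -0.003 q [-0.27  0.26  2.04 -0.    0.85  1.2 ]
```

```bash
python3 - <<'E'
from h import *
S=bot.get_calibration("scene")
im=np.mean([bot.read_camera("scene") for _ in range(3)],0); crop(im.astype('uint8'),330,205,390,255,12,"pics/p2.png")
t=bot.read_camera("top").astype(float); crop(t.astype('uint8'),300,165,420,215,6,"pics/p.png")
def cen(im,b,th):
    x0,y0,x1,y1=b; c=im[y0:y1,x0:x1]; w=np.clip(c[:,:,0]-np.maximum(c[:,:,1],c[:,:,2])-th,0,None); yy,xx=np.mgrid[y0:y1,x0:x1]
    return (w*xx).sum()/w.sum(),(w*yy).sum()/w.sum(),w.sum()
i0=cv2.imread("pics/scene0.png")[:,:,::-1].astype(float);t0=cv2.imread("pics/top0.png")[:,:,::-1].astype(float)
io=cv2.imread("pics/sc_o.png")[:,:,::-1].astype(float)
bb=(355,230,374,248);ba=(320,188,336,204)
print(cen(i0,bb,25),cen(io,bb,25),cen(im,bb,25)); print(cen(t0,ba,25),cen(t,ba,25))
X=np.array([.5873,-.207,.0225]); print(proj(X,S),proj(X+[.004,0,0],S))
X=np.array([.583,-.207,.0225]); print("tips b, home",proj(X,S),proj(X+[.004,0,0],S))
# bar top edge rear/front corner right end in crop
E
python3 m.py|head -1
```

```text
(np.float64(363.8710743801653), np.float64(238.65289256198346), np.float64(605.0)) (np.float64(364.3333333333333), np.float64(237.94666666666666), np.float64(75.0)) (np.float64(nan), np.float64(nan), np.float64(0.0))
(np.float64(328.0480769230769), np.float64(196.25), np.float64(104.0)) (np.float64(nan), np.float64(nan), np.float64(0.0))
[363.7714609 238.8875702] [365.01904161 238.55214147]
tips b, home [362.42648208 239.24918572] [363.67775412 238.91276452]
t 21.2 pos [ 536.3 -123.7   26.9] yawY -84.11 F [-5.53 -0.38  1.51] T [-0.224  0.74  -0.064] w -0.0 q [-0.27  0.26  2.04 -0.    0.85  1.2 ]<stdin>:7: RuntimeWarning: invalid value encountered in scalar divide
```

View pics/p2.png

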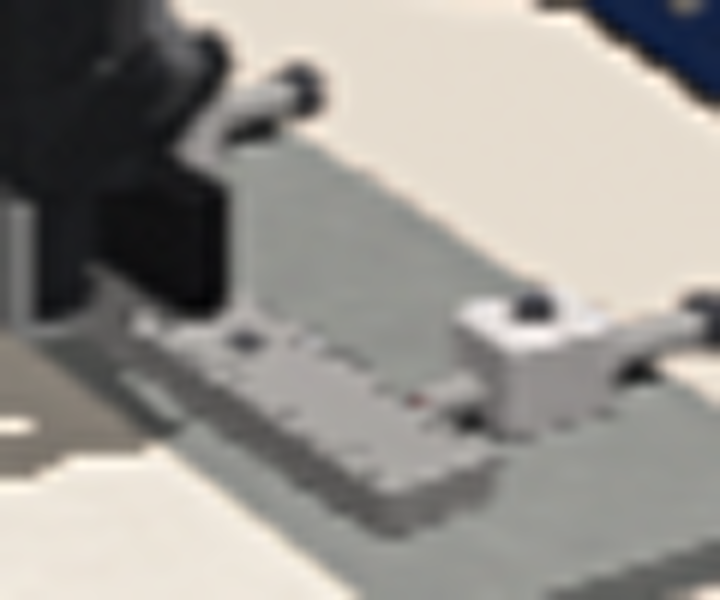

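View pics/p.png

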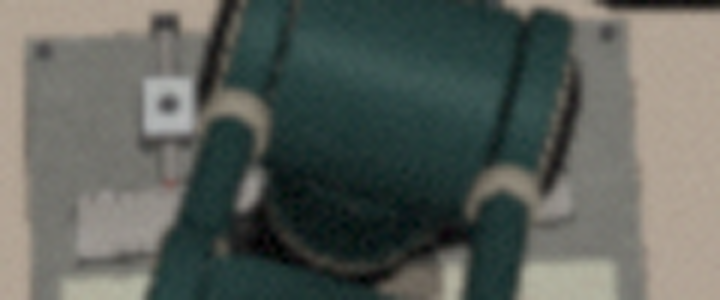

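Both noses are now almost hidden, at (415,400) and (168,184). Push is about 4.7 N, against roughly 2 N for sliding. I'll press slightly more and hold for over 0.3 s.

Emit:
arm_command --slide '[[0.0004,0,0],[0.0004,0,-0.0001],[0.0004,0,0],[0.0004,0,-0.0001],[0.0004,0,0],[0.0004,0,-0.0001],[0.0004,0,0],[0.0004,0,0]]' --angular '[[0,0,0],[0,0,0],[0,0,0],[0,0,0],[0,0,0],[0,0,0],[0,0,0],[0,0,0]]' --hand '[0,0,0,0,0,0,0,0]'

```text
time: 22.0
tool_pos: [0.5363, -0.1237, 0.0269]
tcp_rot: [-3.136, -0.162, 0.03]
wrist_force: [-5.2, -0.7, 2.4]
width: 0.003
```

```bash
python3 m.py|head -1
```

```text
t 22.0 pos [ 536.3 -123.7   26.9] yawY -84.07 F [-5.24 -0.72  2.4 ] T [-0.274  0.872 -0.036] w 0.003 q [-0.27  0.27  2.03 -0.01  0.86  1.2 ]
```

The arm has stalled at x=536.3, so the bar bears rigidly on both. I'll press a little more with a slight upward relief, to exceed 1 N on each with margin.

Emit:
arm_command --slide '[[0.0006,0,-0.0002],[0.0006,0,-0.0002],[0.0006,0,-0.0002],[0.0006,0,-0.0001],[0.0006,0,-0.0001],[0.0006,0,-0.0001],[0.0006,0,-0.0001],[0.0006,0,-0.0001]]' --angular '[[0,0,0],[0,0,0],[0,0,0],[0,0,0],[0,0,0],[0,0,0],[0,0,0],[0,0,0]]' --hand '[0,0,0,0,0,0,0,0]'

```text
time: 22.8
tool_pos: [0.5364, -0.1237, 0.027]
tcp_rot: [-3.136, -0.164, 0.047]
wrist_force: [-5.6, -1.8, 2.5]
width: 0.004
```

```bash
python3 m.py|head -1
```

```text
t 22.8 pos [ 536.4 -123.7   27. ] yawY -84.01 F [-5.58 -1.84  2.53] T [-0.306  0.959  0.028] w 0.004 q [-0.27  0.27  2.03 -0.01  0.87  1.21]
```

Emit:
arm_command --slide '[[0.0008,0,-0.0002],[0.0008,0,-0.0002],[0.0009,0,-0.0002],[0.0009,0,-0.0002],[0.0009,0,-0.0002],[0.0009,0,-0.0002],[0.0009,0,-0.0002],[0.0009,0,-0.0002]]' --angular '[[0,0,0],[0,0,0],[0,0,0],[0,0,0],[0,0,0],[0,0,0],[0,0,0],[0,0,0]]' --hand '[0,0,0,0,0,0,0,0]'

```text
time: 23.6
tool_pos: [0.5365, -0.1237, 0.0272]
tcp_rot: [-3.135, -0.166, 0.071]
wrist_force: [-5.8, -2.5, 3.5]
width: 0.001
```

```bash
python3 m.py|head -1; python3 -c "
from h import *
for i in range(6): bot.read_camera('scene'); s=bot.read_state(); print(s['wrist_force'].round(2),s['torque'].round(3))
im=bot.read_camera('scene'); crop(im,310,185,400,255,8,'pics/r2.png')"
```

```text
t 23.6 pos [ 536.5 -123.7   27.2] yawY -83.93 F [-5.78 -2.54  3.48] T [-0.33   1.055 -0.037] w 0.001 q [-0.26  0.28  2.01 -0.02  0.89  1.21]
[-7.19 -2.57  3.28] [-0.32   1.1    0.061]
[-6.74 -2.44  2.08] [-0.307  0.995  0.02 ]
[-6.54 -2.21  2.9 ] [-0.32   1.078  0.007]
[-5.57 -2.21  3.12] [-0.382  1.028  0.019]
[-6.38 -1.6   2.46] [-0.401  1.095  0.01 ]
[-5.42 -2.25  3.34] [-0.398  0.999  0.015]
```

View pics/r2.png

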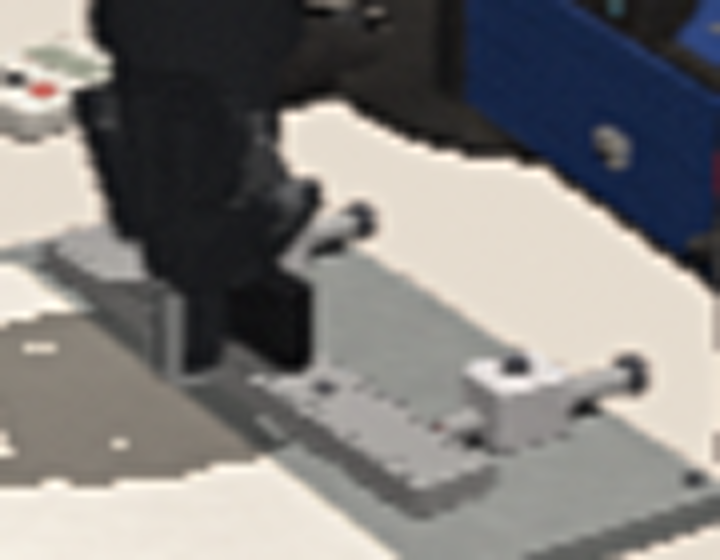

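Mean push is about 6.2 N and both noses are flush. I'll add one more short press with slightly more vertical relief for margin, then back off.

Emit:
arm_command --slide '[[0.0009,0,-0.0004],[0.0009,0,-0.0004],[0.0009,0,-0.0004],[0.0009,0,-0.0004],[0.0009,0,-0.0003],[0.0009,0,-0.0003],[0.0009,0,-0.0003],[0.0009,0,-0.0003]]' --angular '[[0,0,0],[0,0,0],[0,0,0],[0,0,0],[0,0,0],[0,0,0],[0,0,0],[0,0,0]]' --hand '[0,0,0,0,0,0,0,0]'

```text
time: 24.75
tool_pos: [0.5366, -0.1237, 0.0274]
tcp_rot: [-3.133, -0.168, 0.095]
wrist_force: [-5.9, -2.4, 2.2]
width: 0.001
```

```bash
python3 m.py|head -1; python3 -c "
from h import *
for i in range(6): bot.read_camera('scene'); s=bot.read_state(); print(s['wrist_force'].round(2),s['torque'].round(3))"
python3 plan.py .5365 -.1237 .027 -84.2 .002 8.5|tail -3
```

```text
t 24.75 pos [ 536.6 -123.7   27.4] yawY -83.86 F [-5.9  -2.38  2.25] T [-0.405  0.977 -0.019] w 0.001 q [-0.26  0.29  2.   -0.02  0.91  1.22]
[-6.14 -1.56  2.33] [-0.37   0.993 -0.012]
[-6.74 -2.    2.53] [-0.38   1.031 -0.038]
[-6.34 -2.15  1.59] [-0.357  1.013 -0.008]
[-6.25 -0.96  2.74] [-0.357  1.053  0.041]
[-7.65 -2.25  2.21] [-0.35   1.009 -0.054]
[-5.13 -1.52  2.05] [-0.42   0.978  0.005]
slide [[-0.0001, 0.0, 0.0004], [0.0, 0.0, 0.0], [0.0, 0.0, 0.0], [0.0, 0.0, 0.0], [0.0, 0.0, 0.0], [0.0, 0.0, 0.0], [0.0, 0.0, 0.0], [0.0, 0.0, 0.0]]
ang [[-0.3, 3.4, 0.3], [0.0, 0.0, 0.0], [0.0, 0.0, 0.0], [0.0, 0.0, 0.0], [0.0, 0.0, 0.0], [0.0, 0.0, 0.0], [0.0, 0.0, 0.0], [0.0, 0.0, 0.0]]
end [ 536.5 -123.7   27. ]
```

The push is held steady at about 6.3 N, roughly 3.8 N beyond sliding friction. Backing off.

Emit:
arm_command --slide '[[-0.0005,0,0],[-0.001,0,0],[-0.002,0,0],[-0.005,0,0],[-0.01,0,0],[-0.01,0,-0.01],[0,0,-0.03],[0,0,-0.04]]' --angular '[[0,0,0],[0,0,0],[0,0,0],[0,0,0],[0,0,0],[0,0,0],[0,0,0],[0,0,0]]' --hand '[0,0,0,0,0,0,0,0]'

```text
time: 25.85
tool_pos: [0.5091, -0.125, 0.1057]
tcp_rot: [-3.13, -0.167, 0.098]
wrist_force: [0.7, -0.0, -0.3]
width: -0.003
```

Emit:
arm_command --slide '[[0,-0.03,-0.04],[0,-0.045,-0.02],[0,-0.045,0],[0,-0.045,0],[0,-0.045,0],[0,-0.045,0],[0,-0.02,0],[0,0,0]]' --angular '[[0,0,0],[0,0,0],[0,0,0],[0,0,0],[0,0,0],[0,0,0],[0,0,0],[0,0,0]]' --hand '[0,0,0,0,0,0,0,0]'

```text
time: 26.65
tool_pos: [0.487, 0.1558, 0.1811]
tcp_rot: [-3.13, -0.158, 0.057]
wrist_force: [0.5, -0.1, -0.4]
width: 0.001
```

```bash
python3 m.py|head -1; python3 -c "
from h import *
im=bot.read_camera('top'); crop(im,295,160,425,260,6,'pics/s.png'); cv2.imwrite('pics/top_s.png',im[:,:,::-1])
im=bot.read_camera('scene'); crop(im,300,185,400,260,8,'pics/s2.png')"
```

```text
t 26.65 pos [487.  155.8 181.1] yawY -84.21 F [ 0.49 -0.08 -0.42] T [0.02  0.005 0.029] w 0.001 q [0.25 0.02 1.99 0.02 1.16 1.72]
```

View pics/s.png

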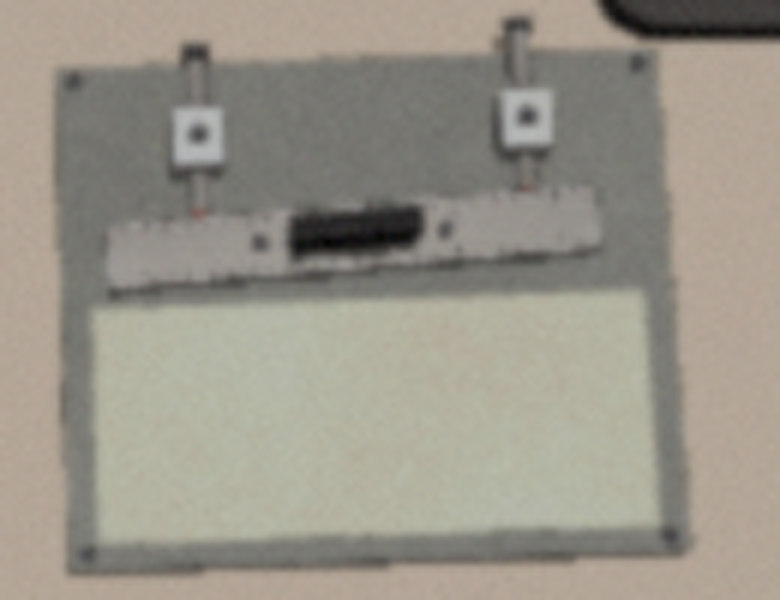

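View pics/s2.png

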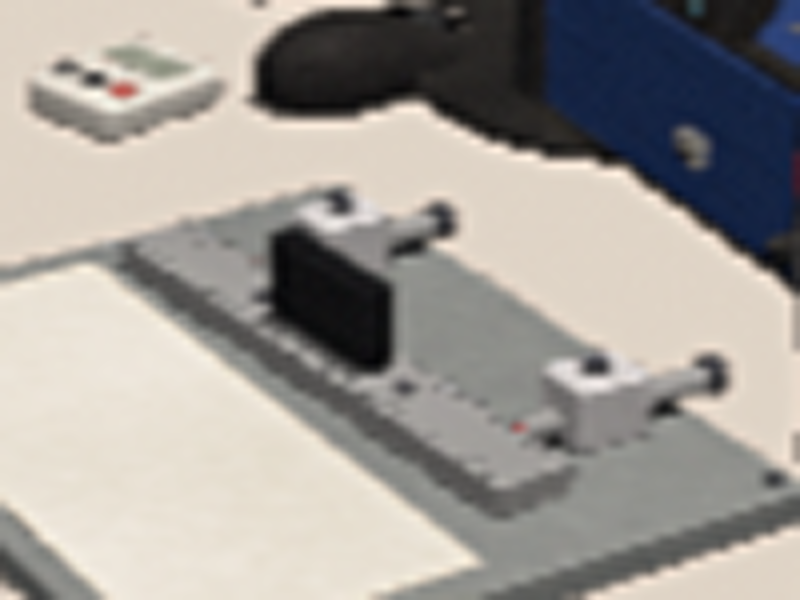

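```bash
python3 -c "
from h import *
S=bot.get_calibration('scene')
n=[bot.read_camera('top').astype(float) for _ in range(4)]; im=np.mean(n,0)
# front edge: column profiles near noses
def edge(c):
    col=im[180:215,c-1:c+2].mean((1,2)); print(c,col.round(0))
for p in((313,0),):pass
for c in (316,317,323,335,376,390): edge(c)
def cen(im,b,th=8):
    x0,y0,x1,y1=b; c=im[y0:y1,x0:x1]; w=np.clip(c[:,:,0]-np.maximum(c[:,:,1],c[:,:,2])-th,0,None); yy,xx=np.mgrid[y0:y1,x0:x1]
    return (w*xx).sum()/w.sum(),(w*yy).sum()/w.sum(),w.sum()
t0=cv2.imread('pics/top0.png')[:,:,::-1].astype(float)
for b in((322,188,334,203),(376,184,388,199)): print(cen(t0,b,20),cen(im,b,20))
s=np.mean([bot.read_camera('scene').astype(float) for _ in range(2)],0); print(cen(s,(355,230,374,248),25))
for y,x in((-.0477,.5712),(-.207,.5873)): print('home edge row',proj([x,y,.026]),'touch limit',proj([x-.004,y,.026]))
"; python3 m.py|head -1
```

```text
316 [114. 114. 114. 115. 115. 115. 115. 114. 114. 113. 114. 115. 116. 115.
 114. 115. 122. 136. 138. 143. 145. 146. 148. 148. 151. 151. 151. 136.
  99. 107. 127. 154. 171. 174. 173.]
317 [114. 114. 115. 116. 116. 115. 116. 115. 115. 114. 114. 114. 114. 114.
 113. 115. 123. 140. 141. 143. 145. 146. 147. 149. 151. 150. 149. 132.
  98. 110. 128. 154. 170. 173. 173.]
323 [131. 129. 129. 128. 129. 128. 124. 108.  90.  89. 104. 113. 114. 112.
 114. 112. 112. 131. 138. 143. 146. 147. 148. 150. 149. 145. 134.  97.
 105. 116. 133. 164. 174. 175. 174.]
335 [118. 119. 119. 118. 118. 118. 117. 116. 116. 116. 115. 116. 117. 118.
 113. 112. 132. 141. 146. 146. 146. 146. 151. 151. 148. 132.  90.  90.
 112. 124. 143. 168. 175. 176. 177.]
376 [100. 100. 101. 102. 104. 110. 115. 118. 118. 117. 117. 121. 134. 141.
 146. 148. 148. 148. 149. 149. 147. 147. 137.  99. 107. 114. 116. 116.
 127. 155. 171. 172. 172. 172. 172.]
390 [118. 119. 119. 120. 120. 119. 119. 121. 120. 119. 122. 135. 142. 143.
 143. 144. 146. 146. 146. 142. 137. 120.  94. 108. 117. 118. 120. 123.
 140. 165. 173. 174. 174. 173. 172.]
(np.float64(328.07246376811594), np.float64(196.2246376811594), np.float64(138.0)) (np.float64(327.8157894736842), np.float64(195.0), np.float64(9.5))
(np.float64(382.4154589371981), np.float64(191.6183574879227), np.float64(207.0)) (np.float64(nan), np.float64(nan), np.float64(0.0))
(np.float64(364.40625), np.float64(238.0), np.float64(48.0))
home edge row [328.07442378 196.00910749] touch limit [328.05863179 197.35243753]
home edge row [382.61177555 191.35173541] touch limit [382.626645   192.69111259]
t 27.05 pos [487.9 152.4 180.6] yawY -84.53 F [ 0.13 -0.63  0.14] T [ 0.034 -0.013  0.004] w -0.003 q [0.25 0.02 1.99 0.01 1.16 1.71]<string>:12: RuntimeWarning: invalid value encountered in scalar divide
```

Front edge rows after release are 196.2 at nose a and 191.4 at nose b. Home would be 196.0 and 191.35, and contact is lost only past 197.35 and 192.7. Both noses are still depressed, so I'm handing in.

```bash
python3 -c "
from workcell import bot
print(bot.finish_job())"
```

```text
the job is handed in; nothing more can be done
None
```

I placed the straightedge on the board, pushed it against both stop screws and let go, then handed the job in at about 27 s. The hand-in reported no verdict. No camera or sensor reading taken was over a stated limit.

**How it was done:** I picked it up by the grip and laid it flat about 27–30 mm short of the noses, then released it. With the jaws shut, I pushed its rear edge at the middle until it stalled on both noses. I then held the push for more than a second, backed off and moved the arm clear.

**Push force:** the total was about 6.3 N, of which I put 2.5–3 N down to sliding friction. That leaves roughly 1.7–1.9 N on each stop, worked out from wrist readings that vary by about ±0.7 N. The force on each stop was not measured directly.

**Last checks after release:**
- **Lying flat:** the camera views showed it flat across the board with the gripper clear.
- **Nose contact:** in the top view, its front edge was at pixel rows 196.2 (stop a) and 191.4 (stop b). Fully home is 196.0 and 191.35; contact would be lost at about 197.4 and 192.7.
- **One disagreement:** in the scene view, nose b was hidden during the push but showed a little red again after release. The bar probably crept back there by about half a millimetre, but the nose was still depressed.
- **Other objects:** I never went near the vial, the carton or the timer. The timer looked undisturbed in the last picture, but I did not measure any of the three again.

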